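Read a gel cassette from both ends and rack it

ROBOT

A 7-joint arm with a two-finger parallel gripper is mounted at the origin on the work surface. World frame = base frame: x ahead of the robot, y to its left, z up, the work surface at z = 0. Lengths are in m, angles in rad, forces in N, time in s.
With the tool pointing down it reaches from about 0.4 to 0.875 m from the base axis. Payload 6.5 kg.
Tool frame: the origin (TCP) lies at the very end of the fingers, on their centre line; the grasp point (between the pads) lies 19 mm behind it; z points along the fingers, y is the line along which they close (so a half turn about z gives the same grasp; the last joint's range is limited). The gripper opens to 88 mm and grips with 3 to 60 N. Pads are 18 mm wide; open, the fingers measure 123 mm over their backs; the gripper's body (75 mm by 187 mm) begins 45 mm behind the grasp point.
Start: joints at [1.098, 0.536, -0.004, 1.538, 0.003, 1.067, -0.071], TCP at [0.257, -0.597, 0.239] pointing down, gripper open.
Joint ranges: [-2.7, 2.7], [-0.37, 2.16], [-1.27, 1.26], [0.24, 2.4], [-1.31, 4.45], [0.19, 1.91], [-2.76, 2.76]. Speed limits (rad/s): [2.39, 2.39, 3.14, 3.14, 3.14, 3.14, 3.14].

INTERFACE

Orientations are given as a unit quaternion [x, y, z, w].
In Python, from station import bot gives the robot as it stands.
- The arm moves only by the tool step_arm, never from a script. Its argument "plan" is one flat list of numbers, 7 for each row, row after row: the finger opening in mm, from 0 to 88.1, then the shift along the tool's x, y, z in mm, then the turn, a rotation vector about the tool's x, y, z in rad. In form: [claw, dx, dy, dz, wx, wy, wz, claw, dx, dy, dz, wx, wy, wz, ...]. A call has 1 to 8 rows; each row shifts and turns the commanded pose from where the row before left it, along the tool's axes as they then stand; what a row does not reach is not made up. A row lasts 1/10 s, in which the tool goes at most 50 mm and 8.59 degrees, less where a joint would pass 70% of its speed; a pose out of reach is approached as far as the arm can. A call is refused whole if a number of a shift passes 50 or a number of a turn 0.15, either way. A call with a gripper value outside its range is refused whole. The fingers move at their own pace and stop on an object; "force" is the grip in N (left out, the last holds). Time passes only in rows, so rows that do not move let the fingers close. It gives the time, the measured TCP pose, the force, the opening and the grip force at its end, in the units of the state.
- bot.sense(): the state, without advancing time (a new reading comes with each control period).
- bot.get_image(name): name is "side" or "top"; returns a dict with "img" (480x640x3 uint8, red, green, blue), "camera_matrix" (3x3 intrinsics, pixels), "R" (3x3) and "t" (3): a world point X has camera coordinates R X + t. Camera axes: x right, y down, z forward; pixel columns grow to the right and rows downward; lengths in m; the calibration is good to about 2 mm. A picture is of the moment at which its call begins. There is no depth.
- bot.sign_off(): hands the job in; it is judged then, once.
The state is a dict: "clock": time; "joint_positions": joint angles; "qvel": joint speeds; "joint_torque": joint torques, N m; "ee_pos": TCP position; "ee_rot": TCP orientation; "ft_force": force on the tool from outside, world axes, zero at the start; "wrist_torque": the same for the moment, N m; "opening": opening from 0.0 (shut) to 1.0 (fully open); "gripper_force": force on a finger pad.
Only numpy, scipy, OpenCV 4.12 (cv2) and the standard library are available. Lean on these libraries where they do the work, as an engineer would, in place of code of your own. Each camera call takes 0.05 s, during which the arm holds its last target. There are 200 camera calls.

TASK

Take the gel cassette with the cut corner from the sloping rest and stand it upright in the reader's slot with its cut-corner end next to the reading head, let go of it and press the start button fully down; then turn the cassette end for end, stand it in the slot again, let go and press the button once more. Finally stand it in either free slot of the drying rack, either way round. Lower the cassette fully home each time before letting go, never drop it, and leave the other things where they are.

Things in the scene. Friction and masses are not known exactly. Their poses are not given: they have to be found in the camera images.
- cassette: pale rigid gel cassette, a flat plate 10 mm thick (x), 120 mm wide (y), 110 mm high (z), 0.18 kg or so, grey pane on both faces; one upper corner, at the +y end, is cut away (36 mm wide, 35 mm high), so the top edge runs from y = -60 to +24 mm. Origin: middle of the bottom edge. At the start it leans on the rest, its top 25 degrees back towards the robot.
- cut_end (a point): point on the cassette's narrow +y side edge (the end with the cut corner), 37.5 mm above its bottom
- rest: aluminium sloping rest, base 120 x 150 x 10 mm (x, y, z), origin under its centre. A ledge holds the cassette's bottom edge with a 9 mm lip in front, and two narrow backs, each 16 mm wide and 37 mm to either side of the middle, reach 56 mm up the cassette on the robot's side; the upper half of the cassette is free on both faces.
- reader: white reader, fixed, 175 x 240 mm (x, y), origin under its middle; it stands turned about 45 degrees from the robot's axes. Slot part (x from 7.5 to 82.5 mm) is 50 mm high and holds the slot; the other part (x from -92.5 to 7.5 mm) is 30 mm high and carries the start button; the grey reading head stands on the slot part past the slot's +y end, 70 x 55 mm, its top 110 mm above the table.
- reader_slot (a point): middle of the mouth of the reader's slot, 50 mm above the table; the slot is 13 mm wide (point x), 128 mm long (point y), 25 mm deep, with 3 mm chamfers; point axes as the reader's
- reader_head (a point): middle of the top of the reading head, 107.5 mm from the slot's middle along +y, 60 mm above the slot's mouth
- start (a joint): travel of the start button, 0 up to 0.006 m fully down; sprung, about 5 N
- start_top (a point): middle of the top of the round black start button (34 mm across), on the low part of the reader, 105 mm from the slot's middle across the slot (reader -x side)
- rack: grey drying rack, fixed block 165 x 160 x 40 mm (x, y, z) with three parallel slots 60 mm apart, each 13 mm wide (x), 128 mm long (y), 25 mm deep, 3 mm chamfers; origin under its centre. The middle slot holds the plain cassette.
- rack_slot0 (a point): middle of the mouth of the rack's free slot on the robot's side, 40 mm above the table; axes as the rack's
- rack_slot2 (a point): middle of the mouth of the rack's free slot on the far side, 40 mm above the table; axes as the rack's
- spare: plain cassette of the same size with no cut corner, standing in the rack's middle slot; to be left. Origin: middle of its bottom edge
- bottle: reagent bottle, 72 mm across, 150 mm high, to be left; origin under its centre
- jar: small closed jar, 64 mm across, 75 mm high, to be left; origin under its centre
- beaker: white cup, 70 mm across, 85 mm high, to be left; origin under its centre
- tin: tin, 100 mm across, 110 mm high, to be left; origin under its centre
- tubes: block of capped tubes 70 x 160 mm (x, y), 100 mm high, to be left; origin under its centre
- marker: marker pen lying along its x, 130 mm long, 15 mm thick, to be left; origin under its middle
Things that resemble listed ones, but are neither listed nor needed, are in the scene too. Several things have the shape of the rack; the one meant has the colours described above.

How it is judged:
By the outcome, as a careful person would: the job done as asked, in the order asked, and still so for the second after the job is handed in, with the robot touching nothing.
It also fails if it takes over 72 s, if anything falls off the work surface, if the arm or the gripper's body presses on something with over 40 N, if the wrist force passes 120 N, or if a joint passes its speed limit or range.

## Working session

There is one attempt and no reset: what is moved stays moved. The work goes in short steps, Python scripts to look and compute and a tool call to move; the robot and the scene stay as the last step left them, time stands still between calls to the robot, and variables do not carry over. Pictures are saved under pics/ and viewed, at most 10 in all, crops included, and the job is handed in when it is done.

Besides the shell and the picture viewer there is one more tool, called after "Call:" by a JSON object that holds its "fn" and its "kwargs". step_arm: Moves the arm, as the interface text tells. Its arguments: {"type":"object","properties":{"plan":{"type":"array","items":{"type":"number"}},"force":{"type":"number"}},"required":["plan"]}

```bash
mkdir -p pics; ls
python3 - <<'E'
from station import bot
import cv2,numpy as np
s=bot.sense();print({k:np.round(v,3) if not isinstance(v,dict) else v for k,v in s.items()})
for n in("side","top"):
    d=bot.get_image(n);cv2.imwrite(f"pics/{n}0.png",d["img"][:,:,::-1])
    np.savez(f"{n}0.npz",**d)
    print(n,d["camera_matrix"].round(1).tolist(),d["R"].round(3).tolist(),d["t"].round(3).tolist(),(-d["R"].T@d["t"]).round(3))
E
```

```text
pics
{'clock': np.float64(0.0), 'joint_positions': array([ 1.098,  0.537, -0.004,  1.539,  0.003,  1.067, -0.071]), 'qvel': array([ 0.   , -0.001,  0.001,  0.001,  0.   , -0.   , -0.   ]), 'joint_torque': array([-0.0000e+00, -5.7099e+01,  9.9100e-01, -2.5161e+01, -5.6000e-02,
        1.8000e-02,  0.0000e+00]), 'ee_pos': array([ 0.257, -0.596,  0.238]), 'ee_rot': array([ 0.979,  0.202, -0.   , -0.001]), 'ft_force': array([-0.274,  0.592,  0.846]), 'wrist_torque': array([-0.038,  0.   , -0.023]), 'gripper_force': np.float64(0.0), 'opening': np.float64(0.999)}
side [[435.8, 0.0, 317.1], [0.0, 435.8, 241.6], [0.0, 0.0, 1.0]] [[-0.903, -0.43, -0.01], [-0.236, 0.516, -0.823], [0.359, -0.741, -0.568]] [0.536, 0.119, 1.115] [0.112 0.995 0.736]
top [[460.2, 0.0, 316.6], [0.0, 460.2, 247.6], [0.0, 0.0, 1.0]] [[0.017, -1.0, -0.001], [-0.988, -0.017, -0.152], [0.151, 0.004, -0.988]] [0.185, 0.521, 1.265] [0.32  0.189 1.33 ]
```

View pics/top0.png

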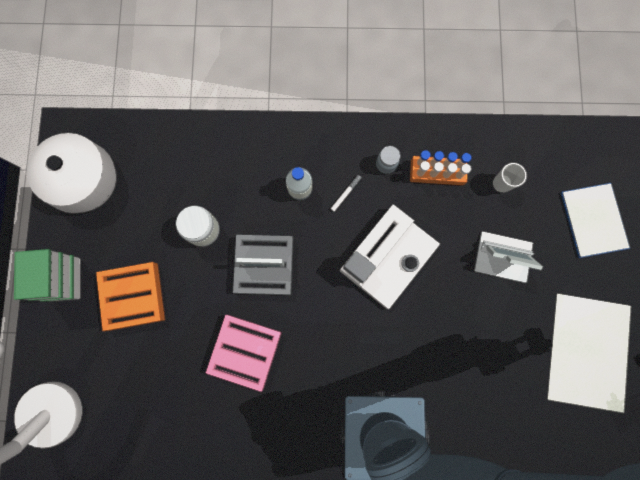

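View pics/side0.png

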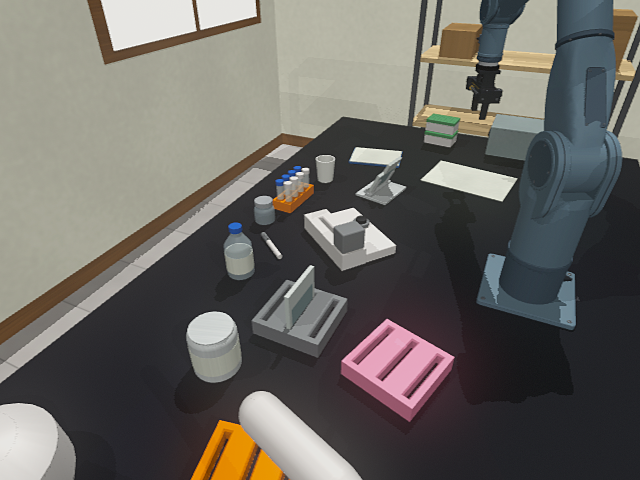

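Run:
```python
import cv2,numpy as np
t=cv2.imread("pics/top0.png");s=cv2.imread("pics/side0.png")
def crop(im,x0,x1,y0,y1,k):
    c=cv2.resize(im[y0:y1,x0:x1],None,fx=k,fy=k,interpolation=cv2.INTER_CUBIC)
    for x in range(x0-x0%10+10,x1,10):
        cv2.line(c,(int((x-x0+.5)*k),0),(int((x-x0+.5)*k),6),(0,255,255),1)
        if x%20==0: cv2.putText(c,str(x),(int((x-x0+.5)*k)-10,18),0,.38,(0,255,255),1)
    for y in range(y0-y0%10+10,y1,10):
        cv2.line(c,(0,int((y-y0+.5)*k)),(6,int((y-y0+.5)*k)),(0,255,255),1)
        if y%20==0: cv2.putText(c,str(y),(8,int((y-y0+.5)*k)+4),0,.38,(0,255,255),1)
    return c
a=crop(t,335,445,200,312,5);b=crop(t,470,550,225,287,3)
cv2.imwrite("pics/c1.png",np.hstack([a,cv2.copyMakeBorder(b,0,a.shape[0]-b.shape[0],0,0,0)]))
a=crop(s,298,402,200,274,4);b=crop(s,352,412,150,205,6);
a2=crop(t,230,298,230,300,4)
h=np.hstack
print(a.shape,b.shape,a2.shape)
top=h([a,b[:296]]);
bot=h([a2,crop(s,250,352,262,358,3)])
bot=cv2.copyMakeBorder(bot,0,0,0,max(0,top.shape[1]-bot.shape[1]),0)
c=np.vstack([top[:,:bot.shape[1]],bot]);print(c.shape);cv2.imwrite("pics/c2.png",c)
```

```text
(296, 416, 3) (330, 360, 3) (280, 272, 3)Traceback (most recent call last):
  File "<stdin>", line 19, in <module>
    return _nx.concatenate(arrs, 1, dtype=dtype, casting=casting)
           ~~~~~~~~~~~~~~~^^^^^^^^^^^^^^^^^^^^^^^^^^^^^^^^^^^^^^^
ValueError: all the input array dimensions except for the concatenation axis must match exactly, but along dimension 0, the array at index 0 has size 280 and the array at index 1 has size 288
```

View pics/c1.png

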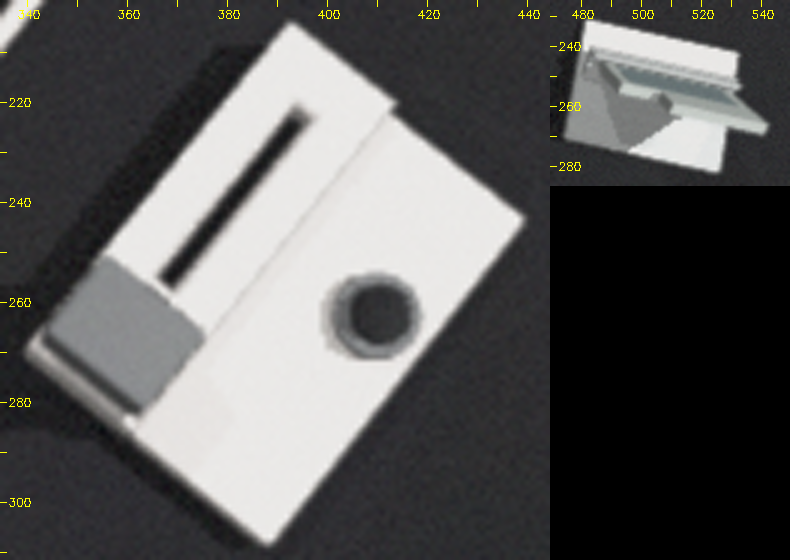

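c1 shows the reader from above: slot ends near (395.5,222) and (368,256), head top around (349–374, 252–282), button top at about (410,262). The rest, with the cassette leaning toward the robot, is at (475–542, 233–282). It has to be larger to find the cut corner.

```bash
cat > v.py <<'E'
import cv2,numpy as np
def crop(im,x0,x1,y0,y1,k):
    c=cv2.resize(im[y0:y1,x0:x1],None,fx=k,fy=k,interpolation=cv2.INTER_CUBIC)
    for x in range(x0-x0%10+10,x1,10):
        cv2.line(c,(int((x-x0+.5)*k),0),(int((x-x0+.5)*k),6),(0,255,255),1)
        if x%20==0: cv2.putText(c,str(x),(int((x-x0+.5)*k)-10,18),0,.38,(0,255,255),1)
    for y in range(y0-y0%10+10,y1,10):
        cv2.line(c,(0,int((y-y0+.5)*k)),(6,int((y-y0+.5)*k)),(0,255,255),1)
        if y%20==0: cv2.putText(c,str(y),(8,int((y-y0+.5)*k)+4),0,.38,(0,255,255),1)
    return c
def sheet(items,f,W=800,H=600):
    o=np.zeros((H,W,3),np.uint8)
    for (c,x,y) in items:
        h=min(c.shape[0],H-y);w=min(c.shape[1],W-x);o[y:y+h,x:x+w]=c[:h,:w]
    cv2.imwrite(f,o)
E
python3 - <<'E'
from v import *
t=cv2.imread("pics/top0.png");s=cv2.imread("pics/side0.png")
sheet([(crop(t,470,548,228,288,5),0,0),(crop(s,352,412,150,205,6),400,0),(crop(s,298,402,200,274,3.6),0,335),(crop(t,230,298,230,300,3.7),390,335),(crop(s,250,352,272,358,1.4),650,400)],"pics/c2.png")
E
```

```text
(no output)
```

View pics/c2.png

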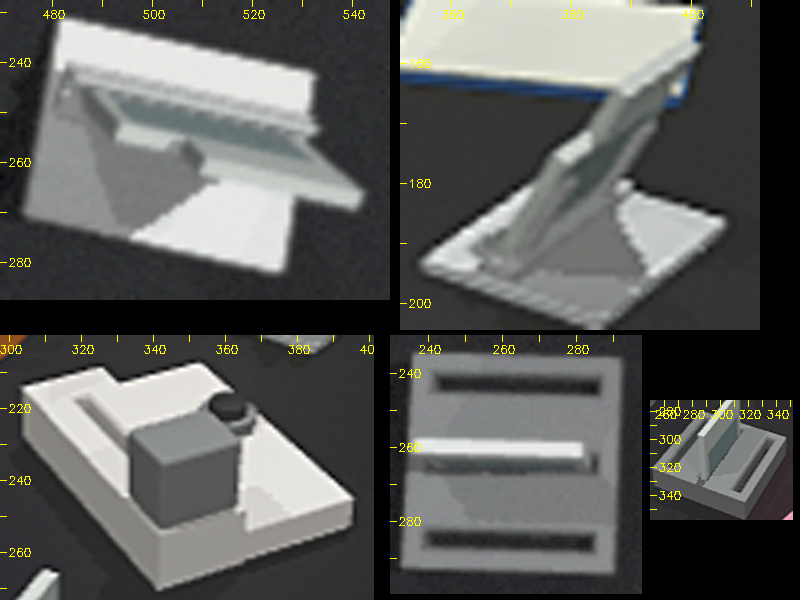

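c2 shows, in the top view, the cassette's cut corner on the image-left (+y) end: notch edge about (493,257), top edge (511,263)–(541,269). In the side view the head top is at (334–363, 220–234) and the button at (362,219). The rack's free slots in the top view run (241,243)–(287,243) and (239,285)–(285,286).

```bash
cat > fit.py <<'E'
import numpy as np,cv2
from scipy.optimize import least_squares
C={n:dict(np.load(n+"0.npz")) for n in("top","side")}
def proj(n,X):
    d=C[n];p=(np.atleast_2d(X)@d["R"].T+d["t"])@d["camera_matrix"].T
    return p[:,:2]/p[:,2:]
def Rz(a):return np.array([[np.cos(a),-np.sin(a),0],[np.sin(a),np.cos(a),0],[0,0,1]])
def fit(obs,x0):
    # obs: (cam, local pt mm, px)
    def f(p):
        return np.concatenate([(proj(c,Rz(p[3])@(np.array(l)/1e3)+p[:3])[0]-u) for c,l,u in obs])
    r=least_squares(f,x0,loss="soft_l1");return r.x,f(r.x).reshape(-1,2)
def tri(a,b):
    P=[C[n]["camera_matrix"]@np.c_[C[n]["R"],C[n]["t"]] for n in("top","side")]
    X=cv2.triangulatePoints(*P,np.array(a,float),np.array(b,float))[:,0];return X[:3]/X[3]
E
cat > obj.py <<'E'
from fit import *
T,S="top","side"
reader=[(T,(82.5,-120,50),(393.1,203.9)),(T,(7.5,-120,50),(413.9,219.9)),(T,(-92.5,-120,30),(439.5,243.1)),(T,(-92.5,120,30),(388.1,308.5)),
(T,(45,-64,50),(395.6,221.2)),(T,(45,64,50),(367.2,256.8)),
(S,(82.5,-120,50),(303.6,214.2)),(S,(82.5,120,50),(340.6,252.8)),(S,(-92.5,120,30),(395.6,244.5)),
]
# head top corners: 70 along x, 55 along y
for l,u in [((80,80,110),(356.1,250.9)),((10,80,110),(375.9,267.1)),((10,135,110),(363.1,281.9)),((80,135,110),(343.5,266.1))]: pass
rack=[(T,(82.5,80,40),(235.7,234.1)),(T,(82.5,-80,40),(292.2,235.4)),(T,(-82.5,80,40),(232.7,292.7)),(T,(-82.5,-80,40),(290,293.7)),
(T,(60,64,40),(240.9,242.7)),(T,(60,-64,40),(287.1,243.0)),(T,(-60,64,40),(239,285.2)),(T,(-60,-64,40),(285.4,285.7)),
(S,(82.5,80,40),(254,312)),(S,(-82.5,80,40),(318,343)),(S,(-82.5,-80,40),(347,302))]
rest=[(T,(60,75,10),(481.9,231.1)),(T,(60,-75,10),(532.7,241.9)),(T,(-60,75,10),(474.3,270.1)),(T,(-60,-75,10),(525.9,281.5)),
(S,(60,75,10),(354.8,193.7)),(S,(-60,-75,10),(405.7,186.5)),(S,(-60,75,10),(384.8,203.7))]
a=np.deg2rad(25)
def cas(x,y,z):return (x*np.cos(a)-z*np.sin(a),y,x*np.sin(a)+z*np.cos(a))
cass=[(T,cas(-5,-60,110),(541.1,269.1)),(T,cas(5,-60,110),(542.3,266.5)),(T,cas(-5,24,110),(510.9,263.1)),(T,cas(-5,60,75),(492.9,257.1)),
(S,cas(5,-60,110),(401.2,156.7)),]
if __name__=="__main__":
    for n,o,x0 in (("reader",reader,(.3,0,0,.85)),("rack",rack,(.3,.3,0,0)),("rest",rest,(.3,-.3,0,-.2)),("cass",cass,(.3,-.3,.02,-.2))):
        p,r=fit(o,x0);print(n,p.round(4),np.rad2deg(p[3]).round(2));print(r.round(1).tolist())
    print("button",tri((410.5,262.1),(361.7,218.9)))
    p,_=fit(reader,(.3,0,0,.85))
    for y in(107.5,):
        for l in((45,0,50),(45,107.5,110),(-60,0,30)): print(l,(Rz(p[3])@(np.array(l)/1e3)+p[:3]).round(4))
    hc=tri(np.mean([(356.1,250.9),(375.9,267.1),(363.1,281.9),(343.5,266.1)],0),np.mean([(333.6,225.9),(353.1,220.3),(363.3,227.3),(341.4,234.2)],0));print("head",hc)
E
python3 obj.py
```

```text
reader [ 0.5042 -0.0132 -0.0021  0.8899] 50.99
[[0.8, -1.0], [0.7, -0.5], [1.1, -0.2], [0.1, -1.0], [-3.6, 4.7], [-3.7, 3.4], [0.3, -0.8], [0.1, 2.1], [-0.4, -0.2]]
rack [ 0.4686  0.3448  0.002  -0.0105] -0.6
[[0.4, 0.1], [0.1, 0.3], [0.2, -0.4], [0.2, 0.2], [0.4, -0.6], [-0.7, 0.4], [0.0, -0.8], [-0.6, 0.0], [-1.8, 6.9], [0.5, 0.0], [1.0, -5.3]]
rest [ 0.5083 -0.3502 -0.008  -0.2083] -11.93
[[-0.2, -0.6], [-0.3, -0.1], [0.4, 0.1], [0.1, 0.3], [0.3, -0.2], [0.1, 0.4], [-0.0, -0.2]]
cass [ 0.5185 -0.3553  0.0134 -0.1905] -10.91
[[0.3, 0.8], [0.4, -0.1], [-0.8, 0.3], [0.1, -0.3], [-1.3, -0.0]]
button [ 0.47884373 -0.07032396  0.04625041]
(45, 0, 50) [0.5326 0.0218 0.0479]
(45, 107.5, 110) [0.449  0.0894 0.1079]
(-60, 0, 30) [ 0.4665 -0.0598  0.0279]
head [0.46052699 0.07915779 0.10898036]
```

```bash
cat > mv.py <<'E'
import numpy as np,sys
from scipy.spatial.transform import Rotation as Ro
from scipy.linalg import logm,expm
from station import bot
def Tm(p,R):
    T=np.eye(4);T[:3,:3]=R;T[:3,3]=p;return T
def cur():
    s=bot.sense();return Tm(s["ee_pos"],Ro.from_quat(s["ee_rot"]).as_matrix()),s
def down(yaw,tilt=0):  # tool y at yaw (deg); tilt leans gripper back along -toolyaw
    a=np.deg2rad(tilt);c,s=np.cos(a),np.sin(a)
    return Ro.from_euler("z",yaw,degrees=True).as_matrix()@np.array([[0,c,s],[1,0,0],[0,s,-c]])
def rows(p,R,n=None,T=None):
    T=cur()[0] if T is None else T
    D=np.linalg.inv(T)@Tm(p,R);w=Ro.from_matrix(D[:3,:3]).as_rotvec()
    if n is None:n=int(max(1,np.ceil(np.linalg.norm(D[:3,3])/.045),np.ceil(np.linalg.norm(w)/.145)))
    E=expm(np.real(logm(D))/n)
    print("n",n,"row mm",(E[:3,3]*1e3).round(1).tolist(),"rot",Ro.from_matrix(E[:3,:3]).as_rotvec().round(4).tolist())
    return n
E
python3 - <<'E'
from mv import *
from fit import *
u=np.array([-np.sin(np.deg2rad(25)),0,np.cos(np.deg2rad(25))])
yaw=-11.5;Rr=Ro.from_euler("z",yaw,degrees=True).as_matrix()
o=np.array([.5175,-.354,.0125])
for L in(.19,.072):
    p=o+Rr@(u*L+np.array([0,-.006,0]));print(p)
    rows(p,down(yaw,25))
# slot segmentation
for name,box in(("reader",(355,410,210,268)),("rack2",(236,292,238,248)),("rack0",(234,290,280,292))):
    g=cv2.cvtColor(cv2.imread("pics/top0.png"),cv2.COLOR_BGR2GRAY);x0,x1,y0,y1=box
    G=cv2.resize(g[y0:y1,x0:x1],None,fx=8,fy=8,interpolation=cv2.INTER_CUBIC)
    base=np.median(G)
    for f in(.85,.6):
        m=(G<base*f).astype(np.uint8)
        k,l,st,ce=cv2.connectedComponentsWithStats(m);cand=[i for i in range(1,k) if st[i][0]>0 and st[i][1]>0 and st[i][0]+st[i][2]<G.shape[1] and st[i][1]+st[i][3]<G.shape[0]]
        if not cand: print(name,"none");continue
        i=max(cand,key=lambda i:st[i,4])
        r=cv2.minAreaRect(np.argwhere(l==i)[:,::-1].astype(np.float32));q=cv2.boxPoints(r)/8+[x0-.44,y0-.44]
        z=.05 if name=="reader" else .04
        d=C["top"];W=[]
        for a in q:
            v=d["R"].T@np.linalg.solve(d["camera_matrix"],[*a,1]);c=-d["R"].T@d["t"];W.append((c+v*(z-c[2])/v[2])[:2])
        W=np.array(W);e=W[1]-W[0],W[2]-W[1]
        print(name,f,q.mean(0).round(1),"ctr",W.mean(0).round(4),"sizes",[np.linalg.norm(v).round(4) for v in e],"dir",[np.rad2deg(np.arctan2(v[1],v[0])).round(1) for v in e])
E
```

```text
[ 0.43761832 -0.34387081  0.18469848]
n 8 row mm [39.5, -6.4, 7.0] rot [-0.0504, 0.0262, -0.1185]
[ 0.48648614 -0.35381308  0.07775416]
n 9 row mm [37.2, -2.8, 19.1] rot [-0.0448, 0.0233, -0.1053]
reader 0.85 [381.4 239.2] ctr [0.5436 0.0116] sizes [np.float64(0.1307), np.float64(0.0167)] dir [np.float64(-38.1), np.float64(-129.0)]
reader 0.6 [381.3 239.3] ctr [0.5432 0.012 ] sizes [np.float64(0.1265), np.float64(0.0129)] dir [np.float64(-38.2), np.float64(-129.0)]
rack2 0.85 [264.1 242.9] ctr [0.5285 0.3437] sizes [np.float64(0.0158), np.float64(0.1286)] dir [np.float64(1.0), np.float64(-90.5)]
rack2 0.6 [264.2 243. ] ctr [0.5283 0.3433] sizes [np.float64(0.012), np.float64(0.1243)] dir [np.float64(0.8), np.float64(-90.6)]
rack0 0.85 [261.8 285.1] ctr [0.4087 0.3461] sizes [np.float64(0.0169), np.float64(0.1312)] dir [np.float64(0.8), np.float64(-90.7)]
rack0 0.6 [262.  285.2] ctr [0.4085 0.3454] sizes [np.float64(0.0125), np.float64(0.1263)] dir [np.float64(0.9), np.float64(-90.6)]
```

Call:
{"fn": "step_arm", "kwargs": {"plan": [60, 39.5, -6.4, 7, -0.05, 0.026, -0.1185, 60, 39.5, -6.4, 7, -0.05, 0.026, -0.1185, 60, 39.5, -6.4, 7, -0.05, 0.026, -0.1185, 60, 39.5, -6.4, 7, -0.05, 0.026, -0.1185, 60, 39.5, -6.4, 7, -0.05, 0.026, -0.1185, 60, 39.5, -6.4, 7, -0.05, 0.026, -0.1185, 60, 39.5, -6.4, 7, -0.05, 0.026, -0.1185, 60, 39.5, -6.4, 7, -0.05, 0.026, -0.1185]}}

```text
clock: 0.9
ee_pos: [0.4383, -0.3422, 0.1856]
ee_rot: [0.754, 0.62, 0.136, 0.168]
ft_force: [-0.5, -0.1, -0.9]
opening: 0.681
gripper_force: 0.0
```

```bash
cat > ov.py <<'E'
from v import *
from fit import *
import sys
def wire(im,n,P,E,col,k,x0,y0):
    u=(proj(n,np.array(P))-[x0,y0]+.5)*k
    for a,b in E: cv2.line(im,tuple(int(v) for v in u[a]),tuple(int(v) for v in u[b]),col,1,cv2.LINE_AA)
def casswire(T):
    prof=[(-60,0),(60,0),(60,75),(24,75),(24,110),(-60,110)]
    P=[T[:3,:3]@(np.array([x,y,z])/1e3)+T[:3,3] for x in(-5,5) for y,z in prof]
    E=[(i,(i+1)%6) for i in range(6)]+[(6+i,6+(i+1)%6) for i in range(6)]+[(i,i+6) for i in range(6)]
    return P,E
E
python3 - <<'E'
from mv import *
from ov import *
s=bot.sense();print(s["clock"],s["joint_positions"].round(3))
Rr=Ro.from_euler("z",-11.5,degrees=True).as_matrix()@Ro.from_euler("y",-25,degrees=True).as_matrix()
P,E=casswire(Tm([.5175,-.354,.0125],Rr))
cs=[]
for n,b in(("top",(470,548,228,288)),("side",(352,412,150,205))):
    im=cv2.imread(f"pics/{n}0.png");k=5 if n=="top" else 6
    c=crop(im,*b,k);w=c.copy();wire(w,n,P,E,(0,0,255),k,b[0],b[2]);cs.append(w)
d=bot.get_image("top");cs.append(crop(d["img"][:,:,::-1].copy(),450,560,220,320,3)[:290]);
d=bot.get_image("side");cs.append(crop(d["img"][:,:,::-1].copy(),340,480,100,205,2.9)[:270])
sheet([(cs[0],0,0),(cs[1],400,0),(cs[2],0,305),(cs[3],390,335)],"pics/c3.png")
p=np.array([.5175,-.354,.0125])+Rr@np.array([0,-.006,.072]);rows(p,down(-11.5,25))
E
```

```text
0.9 [ 1.136  0.353 -0.508  2.127 -0.097  0.315  0.581]
n 3 row mm [-2.0, 1.2, 39.2] rot [-0.0023, -0.0021, 0.0022]
```

View pics/c3.png

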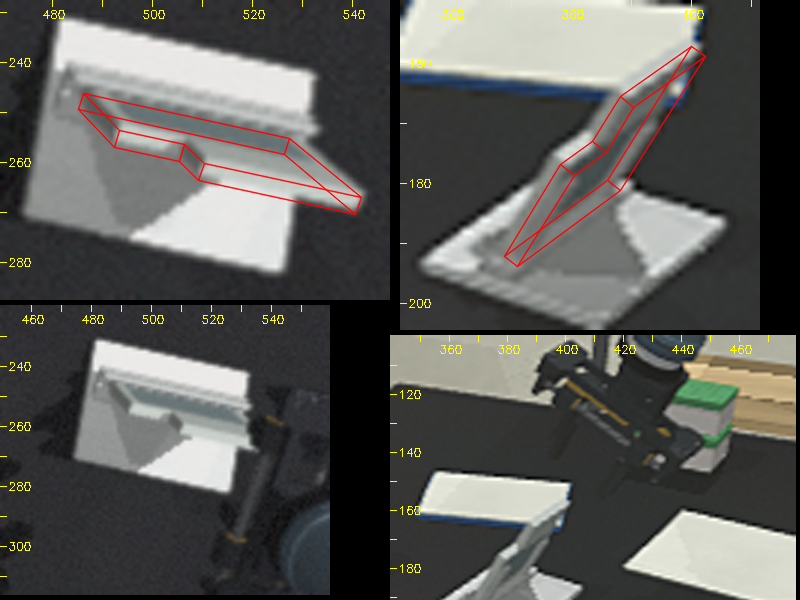

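c3: model wires match the cassette to about 1 px in both views, the actual plate being about 2.5 mm further in +x. I shift the target by that and descend.

Call:
{"fn": "step_arm", "kwargs": {"plan": [60, -7, 6.7, 30, -0.007, -0.006, 0.007, 60, 0, 0, 44, 0, 0, 0, 60, 0, 0, 43.5, 0, 0, 0, 60, 0, 0, 0, 0, 0, 0, 0, 0, 0, 0, 0, 0, 0, 0, 0, 0, 0, 0, 0, 0, 0, 0, 0, 0, 0, 0, 0], "force": 20}}

```text
clock: 1.7
ee_pos: [0.4755, -0.3607, 0.1094]
ee_rot: [0.759, 0.616, 0.132, 0.166]
ft_force: [0.5, -0.2, -0.6]
opening: 0.434
gripper_force: 0.0
```

Run:
```python
from mv import *
s=bot.sense();print(s["opening"]*88.1,s["gripper_force"],s["ft_force"],s["joint_positions"].round(3))
```

```text
38.2198239368952 0.0 [ 0.50097454 -0.18342532 -0.56750732] [ 1.078  0.558 -0.499  2.071  0.343  0.192  0.164]
```

Call:
{"fn": "step_arm", "kwargs": {"plan": [60, 0, 0, -45, 0, 0, 0, 60, 0, 0, -20, 0, 0.14, 0, 60, 0, 0, 0, 0, 0.14, 0, 60, 0, 0, 0, 0, 0, 0]}}

```text
clock: 2.1
ee_pos: [0.4482, -0.3614, 0.1553]
ee_rot: [0.744, 0.625, 0.216, 0.091]
ft_force: [-0.3, -1.1, -1.2]
opening: 0.684
gripper_force: 0.0
```

```bash
cat > rest.py <<'E'
from mv import *
# cassette frame at rest and tool target: tcp at (0,yc,L) in cassette, in-plane lean g (deg)
Rc=Ro.from_euler("z",-11.5,degrees=True).as_matrix()@Ro.from_euler("y",-25,degrees=True).as_matrix()
Tc=Tm([.520,-.3555,.014],Rc)
def tool(yc,L,g): 
    z=np.array([0,np.sin(g),-np.cos(g)]);y=np.array([1,0,0]);x=np.cross(y,z)
    return Tc@Tm([0,yc,L],np.c_[x,y,z])
E
python3 - <<'E'
from rest import *
T,s=cur();print(s["clock"],s["joint_positions"].round(3),(np.linalg.inv(Tc)@T).round(3).tolist())
for L in (.16,.078):
    t=tool(.002-(L-.078)*np.tan(.28),L,.28);rows(t[:3,3],t[:3,:3])
E
```

```text
2.1 [ 1.528  0.658 -0.906  1.963  0.176  0.505  0.48 ] [[0.023, 1.0, -0.013, -0.003], [0.976, -0.02, 0.218, -0.02], [0.218, -0.018, -0.976, 0.157], [0.0, 0.0, 0.0, 1.0]]
n 1 row mm [-0.8, 3.0, -3.0] rot [-0.0125, 0.06, -0.0235]
n 2 row mm [1.5, 1.9, 41.1] rot [-0.0063, 0.03, -0.0117]
```

Call:
{"fn": "step_arm", "kwargs": {"plan": [60, 0, 3.5, 20, -0.012, 0.06, -0.02, 60, 1, 0, 31, 0, 0, 0, 60, 1, 0, 31, 0, 0, 0, 60, 0, 0, 0, 0, 0, 0]}}

```text
clock: 2.5
ee_pos: [0.491, -0.3359, 0.0842]
ee_rot: [0.726, 0.64, 0.239, 0.077]
ft_force: [0.6, 0.8, -0.1]
opening: 0.684
gripper_force: 0.0
```

Run:
```python
from rest import *
T,s=cur();print(s["joint_positions"].round(3),s["ft_force"].round(1),(np.linalg.inv(Tc)@T).round(3).tolist())
t=tool(.002,.078,.28);rows(t[:3,3],t[:3,:3])
from ov import *
d=bot.get_image("top");a=crop(d["img"][:,:,::-1].copy(),460,560,220,320,4)
d=bot.get_image("side");b=crop(d["img"][:,:,::-1].copy(),340,420,110,210,5)
sheet([(a,0,0),(b,400,0)],"pics/c4.png",800,500)
```

```text
[ 1.391  0.809 -0.825  1.937  0.228  0.399  0.476] [ 0.6  0.8 -0.1] [[-0.01, 1.0, -0.009, 0.0], [0.96, 0.013, 0.279, 0.013], [0.279, -0.006, -0.96, 0.077], [0.0, 0.0, 0.0, 1.0]]
n 1 row mm [-10.7, -0.5, -3.9] rot [-0.0091, -0.0025, 0.0105]
```

View pics/c4.png

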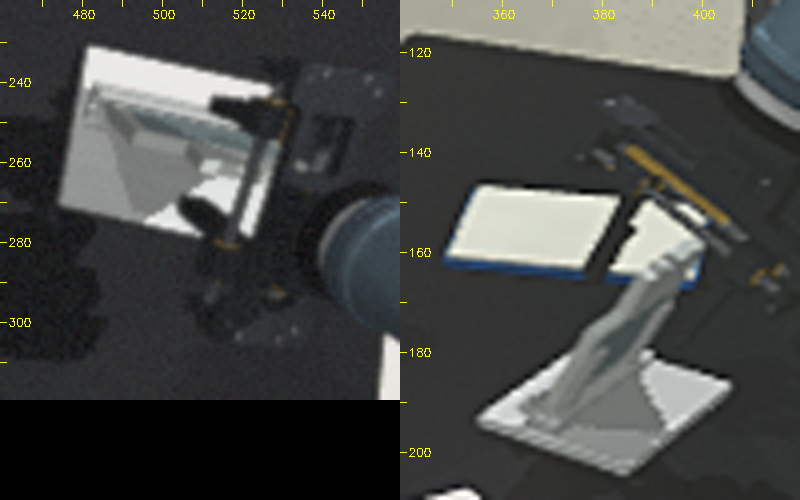

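c4 shows the fingers straddling the plate: tips at about (510,247) and (505,270) in the top view, the plate midway. I shift 11 mm away from the notch and close.

Call:
{"fn": "step_arm", "kwargs": {"plan": [60, -11, 0, -3, -0.009, 0, 0.01, 20, 0, 0, 0, 0, 0, 0, 20, 0, 0, 0, 0, 0, 0, 5, 0, 0, 0, 0, 0, 0, 5, 0, 0, 0, 0, 0, 0, 5, 0, 0, 0, 0, 0, 0, 5, 0, 0, 0, 0, 0, 0], "force": 20}}

```text
clock: 3.3
ee_pos: [0.489, -0.3499, 0.0862]
ee_rot: [0.73, 0.634, 0.242, 0.081]
ft_force: [-0.7, -0.4, 0.3]
opening: 0.164
gripper_force: 0.0
```

Run:
```python
from rest import *
T,s=cur();print(s["clock"],s["opening"]*88.1,s["gripper_force"],s["joint_positions"].round(3),s["ft_force"].round(1),(np.linalg.inv(Tc)@T).round(3).tolist())
```

```text
3.3 14.409724126510625 0.0 [ 1.417  0.819 -0.835  1.922  0.227  0.409  0.489] [-0.7 -0.4  0.3] [[0.0, 1.0, 0.003, 0.002], [0.961, -0.001, 0.276, -0.001], [0.276, 0.003, -0.961, 0.079], [0.0, 0.0, 0.0, 1.0]]
```

Call:
{"fn": "step_arm", "kwargs": {"plan": [5, 0, 0, 0, 0, 0, 0, 5, 0, 0, 0, 0, 0, 0, 5, 0, 0, 0, 0, 0, 0], "force": 25}}

```text
clock: 3.6
ee_pos: [0.4894, -0.3501, 0.0865]
ee_rot: [0.73, 0.634, 0.242, 0.081]
ft_force: [2.1, 0.2, -0.7]
opening: 0.111
gripper_force: 25.0
```

Call:
{"fn": "step_arm", "kwargs": {"plan": [5, 3, 0, -10, 0, 0, 0, 5, 7, 0, -24, 0, 0, 0, 5, 7, 0, -24, 0, 0, 0, 5, 7, 0, -24, 0, 0, 0, 5, 7, 0, -24, 0, 0, 0, 5, 7, 0, -24, 0, 0, 0, 5, 0, 0, 0, 0, 0, 0]}}

```text
clock: 4.3
ee_pos: [0.4315, -0.3387, 0.2102]
ee_rot: [0.73, 0.634, 0.241, 0.082]
ft_force: [0.3, -0.8, -2.3]
opening: 0.115
gripper_force: 25.0
```

```bash
cat > rd.py <<'E'
from mv import *
Xc=np.load("X.npy") if __import__("os").path.exists("X.npy") else None
SL=np.array([.5434,.0118,.050]);YW=51.3
def place(pos,yaw,X):  # tool pose with cassette origin at pos, upright, yaw deg
    return Tm(pos,Ro.from_euler("z",yaw,degrees=True).as_matrix())@X
E
python3 - <<'E'
from rest import *
from rd import *
import rd
T0=Tm([.4894,-.3501,.0865],Ro.from_quat([.73,.634,.242,.081]).as_matrix())
X=np.linalg.inv(Tc)@T0
X=tool(X[1,3],X[2,3],.28);X=np.linalg.inv(Tc)@X   # exact alignment of normals
np.save("X.npy",X);print(X.round(3).tolist())
T,s=cur();print(s["clock"],s["opening"]*88.1,s["gripper_force"],s["joint_positions"].round(3),s["ft_force"].round(1),(T@np.linalg.inv(X)).round(3).tolist())
t=place(SL+[0,0,.06],YW,X);print(t[:3,3]);rows(t[:3,3],t[:3,:3])
t=place(SL+[-.1,-.15,.14],20,X);print(t[:3,3]);rows(t[:3,3],t[:3,:3])
from ov import *
P,E=casswire(T@np.linalg.inv(X));cs=[]
for n,b,k in(("top",(460,560,210,310),4),("side",(330,430,60,180),5)):
    d=bot.get_image(n);c=crop(d["img"][:,:,::-1].copy(),*b,k);w=c.copy();wire(w,n,P,E,(0,0,255),k,b[0],b[2]);cs.append(w)
sheet([(cs[0],0,0),(cs[1],400,0)],"pics/c5.png")
E
```

```text
[[0.0, 1.0, 0.0, 0.0], [0.961, 0.0, 0.276, -0.001], [0.276, -0.0, -0.961, 0.079], [0.0, 0.0, 0.0, 1.0]]
4.3 10.171764306744942 24.981201051050448 [ 1.683  0.607 -1.066  1.974  0.097  0.617  0.553] [ 0.3 -0.8 -2.3] [[0.887, 0.202, -0.416, 0.465], [-0.182, 0.979, 0.088, -0.345], [0.425, -0.002, 0.905, 0.139], [0.0, 0.0, 0.0, 1.0]]
[0.54403142 0.01129414 0.1888348 ]
n 9 row mm [32.4, 23.4, 16.3] rot [0.0751, 0.027, -0.1032]
[ 0.44367672 -0.13896027  0.2688348 ]
n 5 row mm [41.5, 6.4, 0.1] rot [0.1122, 0.0247, -0.0807]
```

View pics/c5.png

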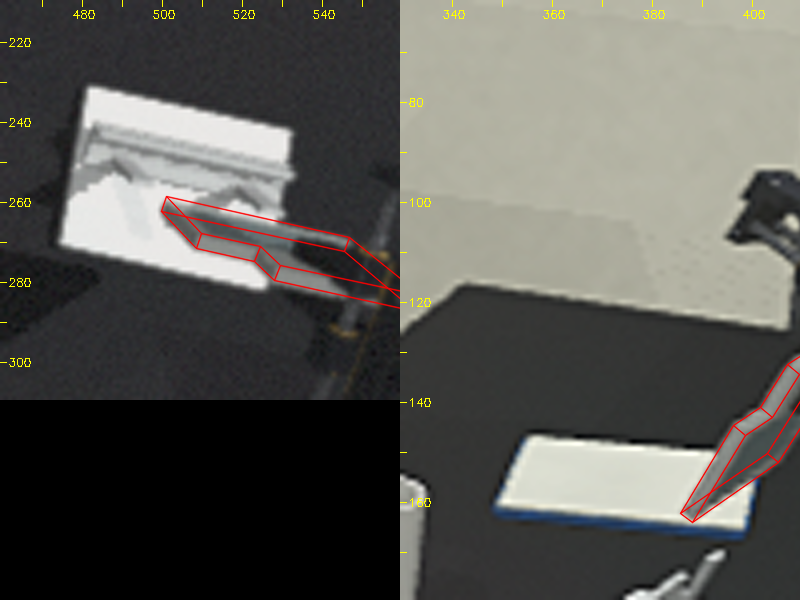

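c5: the cassette is clear of the rest, and the model computed from the grasp coincides with it within a pixel in both views, with the cut corner at the left (+y) end. Now over to the reader.

Call:
{"fn": "step_arm", "kwargs": {"plan": [5, 32.4, 23.4, 16.3, 0.075, 0.027, -0.103, 5, 32.4, 23.4, 16.3, 0.075, 0.027, -0.103, 5, 32.4, 23.4, 16.3, 0.075, 0.027, -0.103, 5, 32.4, 23.4, 16.3, 0.075, 0.027, -0.103, 5, 32.4, 23.4, 16.3, 0.075, 0.027, -0.103, 5, 32.4, 23.4, 16.3, 0.075, 0.027, -0.103, 5, 32.4, 23.4, 16.3, 0.075, 0.027, -0.103, 5, 32.4, 23.4, 16.3, 0.075, 0.027, -0.103]}}

```text
clock: 5.2
ee_pos: [0.5538, -0.0283, 0.1934]
ee_rot: [0.379, 0.916, 0.07, -0.11]
ft_force: [0.9, 0.3, -2.5]
opening: 0.108
gripper_force: 25.0
```

Run:
```python
from rd import *
X=np.load("X.npy");T,s=cur();print(s["clock"],s["gripper_force"],s["joint_positions"].round(3),s["ft_force"].round(1));print((T@np.linalg.inv(X)).round(3).tolist())
for h in(.06,.01,-.025):
  t=place(SL+[0,0,h],YW,X);print(h,t[:3,3]);rows(t[:3,3],t[:3,:3])
```

```text
5.2 24.976268343938983 [ 0.741  0.751 -0.985  1.656  0.405  1.178  0.465] [ 0.9  0.3 -2.5]
[[0.71, -0.702, -0.047, 0.557], [0.702, 0.712, -0.016, -0.026], [0.045, -0.022, 0.999, 0.115], [0.0, 0.0, 0.0, 1.0]]
0.06 [0.54403142 0.01129414 0.1888348 ]
n 1 row mm [32.5, 20.7, 14.2] rot [0.0744, 0.0242, -0.0995]
0.01 [0.54403142 0.01129414 0.1388348 ]
n 2 row mm [9.4, 10.0, 31.2] rot [0.0372, 0.0121, -0.0498]
-0.025 [0.54403142 0.01129414 0.1038348 ]
n 3 row mm [3.2, 6.5, 32.0] rot [0.0248, 0.0081, -0.0332]
```

Call:
{"fn": "step_arm", "kwargs": {"plan": [5, 32.5, 20.7, 14.2, 0.074, 0.024, -0.1, 5, 0, 0, 0, 0, 0, 0, 5, 0, 0, 0, 0, 0, 0]}}

```text
clock: 5.5
ee_pos: [0.5434, 0.0117, 0.1891]
ee_rot: [0.328, 0.934, 0.047, -0.131]
ft_force: [-0.1, -1.6, -1.7]
opening: 0.108
gripper_force: 25.0
```

```bash
cat > chk.py <<'E'
import sys
from rd import *
from ov import *
X=np.load("X.npy");T,s=cur();print(s["clock"],s["gripper_force"],s["joint_positions"].round(3),s["ft_force"].round(1));print((T@np.linalg.inv(X)).round(4).tolist())
yaw=YW+float(sys.argv[2]) if len(sys.argv)>2 else YW
for h in(.06,.01,-.025):
  t=place(SL+[0,0,h],yaw,X);print(h,t[:3,3].round(4));rows(t[:3,3],t[:3,:3])
if len(sys.argv)>1 and sys.argv[1]!="-":
  P,E=casswire(T@np.linalg.inv(X));cs=[]
  Sl=[SL+Ro.from_euler("z",YW,degrees=True).apply([a,b,0]) for a,b in((.0095,.067),(.0095,-.067),(-.0095,-.067),(-.0095,.067))]
  for n,b,k in(("top",(335,435,195,295),4),("side",(295,385,140,260),5)):
    d=bot.get_image(n);w=crop(d["img"][:,:,::-1].copy(),*b,k)
    wire(w,n,P,E,(0,0,255),k,b[0],b[2]);wire(w,n,Sl,[(0,1),(1,2),(2,3),(3,0)],(0,255,0),k,b[0],b[2]);cs.append(w)
  sheet([(cs[0],0,0),(cs[1],400,0)],sys.argv[1])
E
python3 chk.py pics/c6.png
```

```text
5.5 24.9776472719725 [ 0.652  0.771 -0.991  1.646  0.426  1.233  0.471] [-0.1 -1.6 -1.7]
[[0.6256, -0.7802, -0.0013, 0.5429], [0.7802, 0.6256, -0.0016, 0.0123], [0.0021, -0.0, 1.0, 0.1102], [0.0, 0.0, 0.0, 1.0]]
0.06 [0.544  0.0113 0.1888]
n 1 row mm [-0.8, 0.1, 0.0] rot [0.0021, 0.0, 0.0002]
0.01 [0.544  0.0113 0.1388]
n 2 row mm [-7.3, 0.0, 24.0] rot [0.0011, 0.0, 0.0001]
-0.025 [0.544  0.0113 0.1038]
n 2 row mm [-12.1, -0.0, 40.9] rot [0.0011, 0.0, 0.0001]
```

View pics/c6.png

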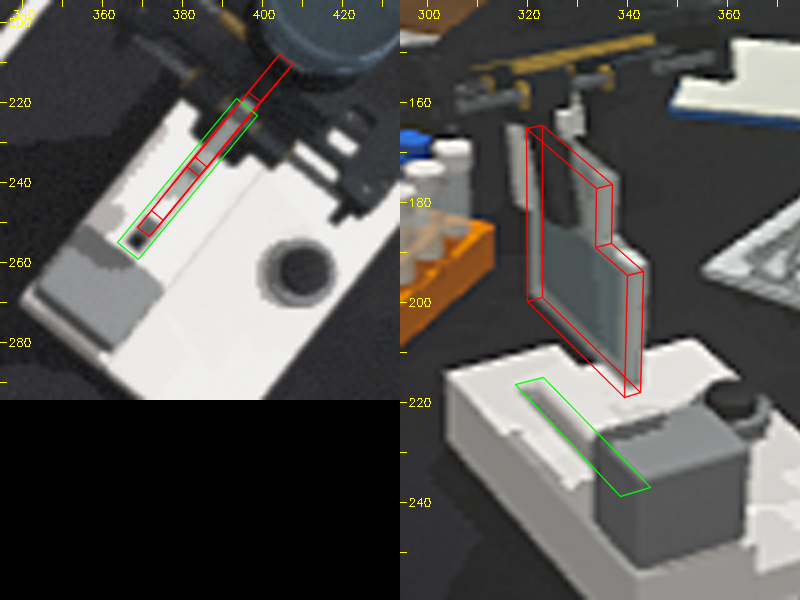

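c6: the cassette stands upright over the slot with the cut end toward the head; model and slot outline (green) agree with the picture to about a pixel. Lowering to the mouth.

Call:
{"fn": "step_arm", "kwargs": {"plan": [5, -7.7, 0.1, 24, 0.002, 0, 0, 5, -6.9, 0, 24, 0, 0, 0, 5, -3.3, 0, 11.5, 0, 0, 0, 5, 0, 0, 0, 0, 0, 0]}}

```text
clock: 6.0
ee_pos: [0.5437, 0.0076, 0.1269]
ee_rot: [0.331, 0.933, 0.046, -0.132]
ft_force: [-0.5, -0.5, -1.9]
opening: 0.109
gripper_force: 25.0
```

Call:
{"fn": "step_arm", "kwargs": {"plan": [5, -1.4, 0, 4.8, 0, 0, 0, 5, -1.4, 0, 4.8, 0, 0, 0, 5, 0, 0, 0, 0, 0, 0]}}

```text
clock: 6.3
ee_pos: [0.5454, 0.0094, 0.1188]
ee_rot: [0.33, 0.934, 0.047, -0.13]
ft_force: [1.4, 1.5, -3.6]
opening: 0.109
gripper_force: 25.0
```

```bash
python3 chk.py
```

```text
6.3 24.983382920036092 [ 0.622  0.856 -0.932  1.683  0.496  1.124  0.448] [ 1.4  1.5 -3.6]
[[0.6283, -0.7779, -0.0035, 0.545], [0.7779, 0.6283, -0.0, 0.0099], [0.0022, -0.0027, 1.0, 0.0399], [0.0, 0.0, 0.0, 1.0]]
0.06 [0.544  0.0113 0.1888]
n 2 row mm [10.7, 0.4, -33.4] rot [0.0016, 0.0013, -0.0016]
0.01 [0.544  0.0113 0.1388]
n 1 row mm [7.7, 0.7, -18.7] rot [0.0032, 0.0027, -0.0032]
-0.025 [0.544  0.0113 0.1038]
n 1 row mm [-1.9, 0.6, 15.0] rot [0.0032, 0.0027, -0.0032]
```

Call:
{"fn": "step_arm", "kwargs": {"plan": [5, -0.7, 0.4, 5, 0.002, 0.002, -0.002, 5, -0.8, 0.2, 5, 0, 0, 0, 5, -1, 0, 3.5, 0, 0, 0, 5, 0, 0, 0, 0, 0, 0]}}

```text
clock: 6.7
ee_pos: [0.5443, 0.0103, 0.1043]
ee_rot: [0.329, 0.934, 0.046, -0.132]
ft_force: [1.5, -0.0, -3.7]
opening: 0.106
gripper_force: 25.0
```

Call:
{"fn": "step_arm", "kwargs": {"plan": [5, -0.6, 0, 2, 0, 0, 0, 5, 0, 0, 0, 0, 0, 0]}}

```text
clock: 6.9
ee_pos: [0.5443, 0.0104, 0.1026]
ee_rot: [0.329, 0.934, 0.046, -0.132]
ft_force: [1.4, 0.8, -3.3]
opening: 0.114
gripper_force: 25.0
```

```bash
python3 chk.py
```

```text
6.9 24.97930397861637 [ 0.611  0.878 -0.918  1.688  0.511  1.103  0.442] [ 1.4  0.8 -3.3]
[[0.6264, -0.7795, 0.0001, 0.5437], [0.7795, 0.6264, 0.0002, 0.0109], [-0.0002, -0.0, 1.0, 0.0238], [0.0, 0.0, 0.0, 1.0]]
0.06 [0.544  0.0113 0.1888]
n 2 row mm [12.3, 0.2, -41.3] rot [0.0001, 0.0, -0.0008]
0.01 [0.544  0.0113 0.1388]
n 1 row mm [10.7, 0.5, -34.6] rot [0.0002, 0.0, -0.0015]
-0.025 [0.544  0.0113 0.1038]
n 1 row mm [1.1, 0.5, -1.0] rot [0.0002, 0.0, -0.0015]
```

Model says z = 24 mm and no contact yet; keep feeling down in 1 mm steps.

Call:
{"fn": "step_arm", "kwargs": {"plan": [5, -0.3, 0, 1, 0, 0, 0, 5, 0, 0, 0, 0, 0, 0]}}

```text
clock: 7.1
ee_pos: [0.5444, 0.0104, 0.1017]
ee_rot: [0.329, 0.934, 0.046, -0.132]
ft_force: [1.9, 0.4, -1.5]
opening: 0.111
gripper_force: 25.0
```

Call:
{"fn": "step_arm", "kwargs": {"plan": [5, -0.3, 0, 1, 0, 0, 0, 5, 0, 0, 0, 0, 0, 0]}}

```text
clock: 7.3
ee_pos: [0.5443, 0.0104, 0.1007]
ee_rot: [0.329, 0.934, 0.046, -0.132]
ft_force: [3.1, -0.4, -2.2]
opening: 0.113
gripper_force: 25.0
```

Call:
{"fn": "step_arm", "kwargs": {"plan": [5, -0.3, 0, 1, 0, 0, 0, 5, 0, 0, 0, 0, 0, 0]}}

```text
clock: 7.5
ee_pos: [0.5443, 0.0104, 0.0996]
ee_rot: [0.329, 0.934, 0.046, -0.132]
ft_force: [1.8, -1.0, -1.3]
opening: 0.107
gripper_force: 25.0
```

Call:
{"fn": "step_arm", "kwargs": {"plan": [5, -0.3, 0, 1, 0, 0, 0, 5, 0, 0, 0, 0, 0, 0]}}

```text
clock: 7.7
ee_pos: [0.5443, 0.0104, 0.0985]
ee_rot: [0.329, 0.934, 0.046, -0.132]
ft_force: [2.6, -0.9, -2.2]
opening: 0.112
gripper_force: 25.0
```

Call:
{"fn": "step_arm", "kwargs": {"plan": [5, -0.3, 0, 1, 0, 0, 0, 5, 0, 0, 0, 0, 0, 0]}}

```text
clock: 7.9
ee_pos: [0.5443, 0.0104, 0.0975]
ee_rot: [0.329, 0.934, 0.046, -0.132]
ft_force: [3.2, -0.7, -0.8]
opening: 0.112
gripper_force: 25.0
```

```bash
python3 chk.py pics/c7.png
```

```text
7.9 24.984227176755667 [ 0.609  0.884 -0.914  1.69   0.516  1.096  0.441] [ 3.2 -0.7 -0.8]
[[0.6264, -0.7795, 0.0001, 0.5437], [0.7795, 0.6264, 0.0002, 0.0109], [-0.0003, -0.0001, 1.0, 0.0186], [0.0, 0.0, 0.0, 1.0]]
0.06 [0.544  0.0113 0.1888]
n 3 row mm [8.7, 0.2, -29.2] rot [0.0001, 0.0, -0.0005]
0.01 [0.544  0.0113 0.1388]
n 1 row mm [12.2, 0.5, -39.5] rot [0.0002, 0.0001, -0.0015]
-0.025 [0.544  0.0113 0.1038]
n 1 row mm [2.5, 0.5, -5.9] rot [0.0002, 0.0001, -0.0015]
```

View pics/c7.png

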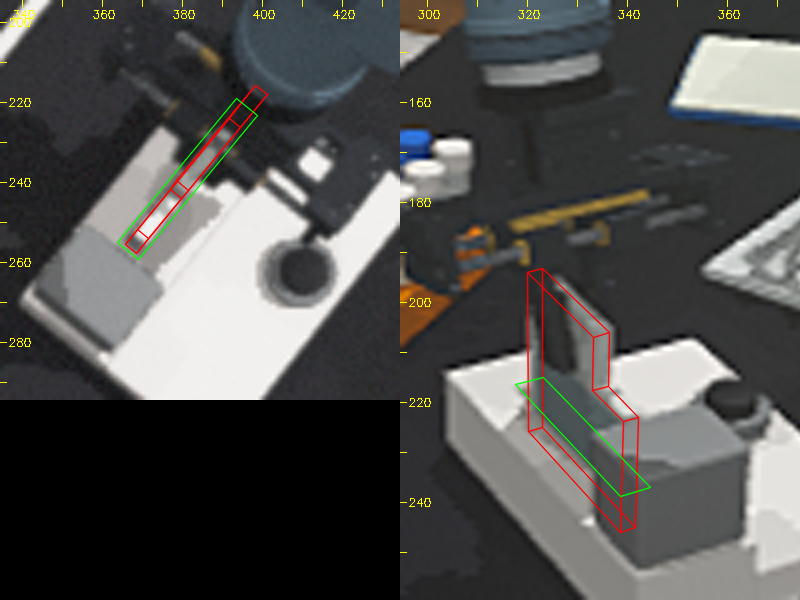

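c7: the cassette is deep in the slot; in the side view its notch step lies at about (336,222) against the model's (334,219), so within 2–3 mm. Still no clear contact force; continue.

Call:
{"fn": "step_arm", "kwargs": {"plan": [5, -0.3, 0, 1, 0, 0, 0, 5, 0, 0, 0, 0, 0, 0]}}

```text
clock: 8.2
ee_pos: [0.5444, 0.0103, 0.0966]
ee_rot: [0.329, 0.934, 0.046, -0.132]
ft_force: [4.3, -1.4, 0.7]
opening: 0.108
gripper_force: 25.0
```

Call:
{"fn": "step_arm", "kwargs": {"plan": [5, -0.3, 0, 1, 0, 0, 0, 5, 0, 0, 0, 0, 0, 0]}}

```text
clock: 8.4
ee_pos: [0.5448, 0.0102, 0.0963]
ee_rot: [0.329, 0.934, 0.046, -0.131]
ft_force: [4.5, -2.2, 7.2]
opening: 0.109
gripper_force: 25.0
```

Call:
{"fn": "step_arm", "kwargs": {"plan": [5, -0.3, 0, 1, 0, 0, 0, 5, 0, 0, 0, 0, 0, 0]}}

```text
clock: 8.6
ee_pos: [0.545, 0.0104, 0.0963]
ee_rot: [0.329, 0.934, 0.046, -0.131]
ft_force: [2.6, -4.0, 14.0]
opening: 0.111
gripper_force: 25.0
```

Run:
```python
from mv import *
T,s=cur();print(s["ft_force"],s["wrist_torque"],s["joint_torque"].round(2))
```

```text
[ 2.59576483 -3.95230155 13.95677115] [-0.40354297  0.05433988  0.13997233] [ -1.95 -49.43 -14.44 -11.49  -1.05  -0.17  -0.06]
```

Firm contact at TCP z = 0.0963 with 14 N: the cassette is home on the slot floor. Ease off and open.

Call:
{"fn": "step_arm", "kwargs": {"plan": [5, 0.5, 0, -1.6, 0, 0, 0, 40, 0, 0, 0, 0, 0, 0, 40, 0, 0, 0, 0, 0, 0, 40, 0, 0, 0, 0, 0, 0, 40, 0, 0, 0, 0, 0, 0, 40, 0, 0, 0, 0, 0, 0]}}

```text
clock: 9.2
ee_pos: [0.5438, 0.0105, 0.0959]
ee_rot: [0.329, 0.934, 0.046, -0.132]
ft_force: [-0.2, 0.2, 0.7]
opening: 0.456
gripper_force: 0.0
```

Run:
```python
from rd import *
T,s=cur();print(s["clock"],s["opening"]*88.1,s["ft_force"].round(1),T[:3,3].round(4))
np.save("Tgrip1.npy",T)
T2=T.copy();T2[:3,3]+=[0,0,.10];rows(T2[:3,3],T2[:3,:3])
b=np.array([.4777,-.0701,.10]);rows(b,down(YW-90),T=T2)
from ov import *
d=bot.get_image("side");cv2.imwrite("pics/s_rel1.png",crop(d["img"][:,:,::-1].copy(),300,380,170,250,6));np.savez("s_rel1",**d)
```

```text
9.2 40.15993512399311 [-0.2  0.2  0.7] [0.5438 0.0105 0.0959]
n 3 row mm [9.2, -0.0, -32.0] rot [0.0, -0.0, -0.0]
n 11 row mm [-8.1, -7.3, 7.9] rot [-0.0201, -0.02, 0.1417]
```

Call:
{"fn": "step_arm", "kwargs": {"plan": [40, 9.2, 0, -32, 0, 0, 0, 40, 9.2, 0, -32, 0, 0, 0, 40, 9.2, 0, -32, 0, 0, 0, 0, -8.1, -7.3, 7.9, -0.02, -0.02, 0.1417, 0, -8.1, -7.3, 7.9, -0.02, -0.02, 0.1417, 0, -8.1, -7.3, 7.9, -0.02, -0.02, 0.1417, 0, -8.1, -7.3, 7.9, -0.02, -0.02, 0.1417, 0, -8.1, -7.3, 7.9, -0.02, -0.02, 0.1417]}}

```text
clock: 10.05
ee_pos: [0.5301, -0.0358, 0.149]
ee_rot: [0.642, 0.762, 0.027, -0.077]
ft_force: [-0.2, 0.2, 0.3]
opening: 0.02
gripper_force: 0.0
```

Call:
{"fn": "step_arm", "kwargs": {"plan": [0, -8.1, -7.3, 7.9, -0.02, -0.02, 0.1417, 0, -8.1, -7.3, 7.9, -0.02, -0.02, 0.1417, 0, -8.1, -7.3, 7.9, -0.02, -0.02, 0.1417, 0, -8.1, -7.3, 7.9, -0.02, -0.02, 0.1417, 0, -8.1, -7.3, 7.9, -0.02, -0.02, 0.1417, 0, -8.1, -7.3, 7.9, -0.02, -0.02, 0.1417, 0, 0, 0, 0, 0, 0, 0]}}

```text
clock: 10.75
ee_pos: [0.4761, -0.0692, 0.0995]
ee_rot: [0.901, 0.433, -0.002, -0.0]
ft_force: [-0.2, 0.0, 0.7]
opening: 0.005
gripper_force: 0.0
```

```bash
cat > btn.py <<'E'
from rd import *
T,s=cur();print(s["clock"],s["opening"]*88.1,s["ft_force"].round(1),T[:3,3].round(4),s["joint_positions"].round(3))
b=np.array([.4777,-.0701,.050]);rows(b,down(YW-90))
E
python3 btn.py
python3 - <<'E'
from ov import *
from mv import *
d=bot.get_image("side");a=crop(d["img"][:,:,::-1].copy(),295,395,150,270,4)
d=bot.get_image("top");b=crop(d["img"][:,:,::-1].copy(),340,440,200,290,4)
sheet([(a,0,0),(b,400,0)],"pics/c8.png",800,480)
E
```

```text
10.75 0.43383867944198773 [-0.2  0.   0.7] [ 0.4761 -0.0692  0.0995] [ 0.438  0.522 -0.48   2.051  0.388  0.659 -0.974]
n 2 row mm [0.2, 0.9, 24.7] rot [-0.0008, 0.0014, -0.0001]
```

View pics/c8.png

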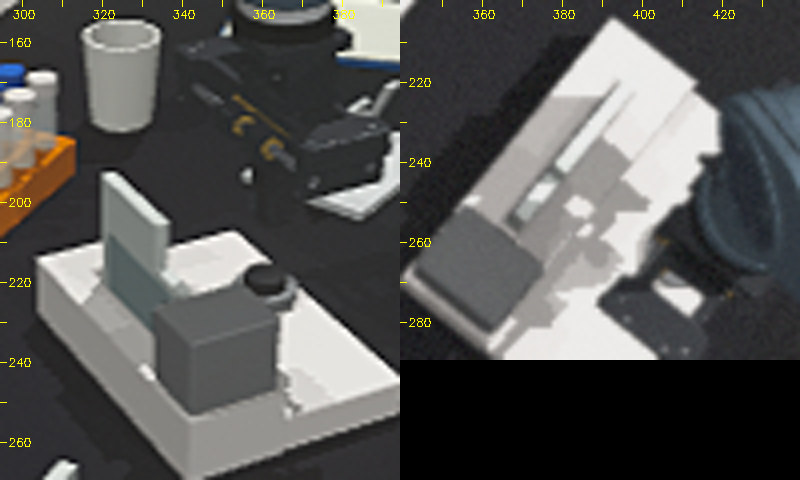

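c8: the cassette stands in the slot, released, its cut end (step at about (336,215) in the side view) beside the head; the fingers hang above the button. Now press.

Call:
{"fn": "step_arm", "kwargs": {"plan": [0, 0.4, 1.8, 25, 0, 0, 0, 0, 0, 0, 20, 0, 0, 0, 0, 0, 0, 0, 0, 0, 0]}}

```text
clock: 11.15
ee_pos: [0.4794, -0.0704, 0.0536]
ee_rot: [0.901, 0.434, -0.001, -0.001]
ft_force: [0.2, -0.2, -0.4]
opening: 0.004
gripper_force: 0.0
```

Call:
{"fn": "step_arm", "kwargs": {"plan": [0, 0, 0, 4, 0, 0, 0, 0, 0, 0, 4, 0, 0, 0, 0, 0, 0, 0, 0, 0, 0]}}

```text
clock: 11.45
ee_pos: [0.4808, -0.0705, 0.0477]
ee_rot: [0.901, 0.433, 0.001, 0.0]
ft_force: [-0.5, 0.8, 4.1]
opening: 0.004
gripper_force: 2.1
```

Call:
{"fn": "step_arm", "kwargs": {"plan": [0, 0, 0, 3, 0, 0, 0, 0, 0, 0, 0, 0, 0, 0]}}

```text
clock: 11.65
ee_pos: [0.4808, -0.0705, 0.0461]
ee_rot: [0.901, 0.433, 0.0, 0.001]
ft_force: [-6.4, 0.4, 23.0]
opening: 0.005
gripper_force: 12.0
```

```bash
python3 btn.py
python3 - <<'E'
from ov import *
from rd import *
for z in(.025,.031):
  P,E=casswire(Tm(SL+[0,0,z-.05],Ro.from_euler("z",YW,degrees=True).as_matrix()));u=proj("side",np.array(P));print(u.round(1)[[4,5,10,11,2,3,8,9]].tolist())
E
```

```text
11.65 0.4165408435137199 [-6.4  0.4 23. ] [ 0.4808 -0.0705  0.0461] [ 0.384  0.62  -0.414  2.06   0.467  0.55  -1.04 ]
n 1 row mm [-1.6, -2.7, -3.9] rot [0.0023, 0.0003, -0.0]
[[336.4, 204.3], [322.9, 191.5], [333.2, 205.1], [319.8, 192.2], [342.3, 221.1], [336.2, 215.1], [339.1, 222.0], [333.1, 215.9]]
[[336.4, 202.4], [322.9, 189.6], [333.2, 203.2], [319.8, 190.4], [342.4, 219.3], [336.3, 213.2], [339.2, 220.1], [333.1, 214.1]]
```

Call:
{"fn": "step_arm", "kwargs": {"plan": [0, 0, 0, 1, 0, 0, 0, 0, 0, 0, 0, 0, 0, 0, 0, 0, 0, 0, 0, 0, 0]}}

```text
clock: 11.95
ee_pos: [0.4809, -0.0705, 0.0459]
ee_rot: [0.901, 0.433, 0.0, 0.001]
ft_force: [-8.9, 0.8, 36.1]
opening: 0.005
gripper_force: 18.2
```

Call:
{"fn": "step_arm", "kwargs": {"plan": [0, 0, 0, -4.5, 0, 0, 0, 0, 0, 0, 0, 0, 0, 0]}}

```text
clock: 12.15
ee_pos: [0.4809, -0.0706, 0.0488]
ee_rot: [0.901, 0.433, 0.001, 0.001]
ft_force: [-0.1, 0.3, 2.5]
opening: 0.004
gripper_force: 1.7
```

Call:
{"fn": "step_arm", "kwargs": {"plan": [0, 0, 0, -1.5, 0, 0, 0, 0, 0, 0, 0, 0, 0, 0]}}

```text
clock: 12.35
ee_pos: [0.4808, -0.0705, 0.0495]
ee_rot: [0.902, 0.433, 0.001, 0.001]
ft_force: [2.5, -0.3, 2.5]
opening: 0.004
gripper_force: 1.5
```

Call:
{"fn": "step_arm", "kwargs": {"plan": [0, 0, 0, -1.5, 0, 0, 0, 0, 0, 0, 0, 0, 0, 0]}}

```text
clock: 12.55
ee_pos: [0.4802, -0.0706, 0.0506]
ee_rot: [0.902, 0.433, 0.0, 0.0]
ft_force: [1.7, 0.1, 1.6]
opening: 0.005
gripper_force: 1.2
```

Call:
{"fn": "step_arm", "kwargs": {"plan": [0, 0, 0, -1.5, 0, 0, 0, 0, 0, 0, 0, 0, 0, 0]}}

```text
clock: 12.75
ee_pos: [0.4795, -0.0706, 0.052]
ee_rot: [0.902, 0.433, -0.0, 0.0]
ft_force: [0.6, 0.8, 1.2]
opening: 0.007
gripper_force: 0.8
```

Finger force falls smoothly from the hard stop at z = 0.046 to nothing near 0.052–0.053, so the full 6 mm stroke was made. Back to the cassette.

Run:
```python
from rd import *
T,s=cur();R=Ro.from_euler("z",YW,degrees=True).as_matrix()
g=SL+R@[-.0005,-.003,0];g[2]=.098;np.save("g.npy",g)
T2=T.copy();T2[:3,3]+=[0,0,.05];rows(T2[:3,3],T2[:3,:3])
h=g.copy();h[2]=.19;rows(h,down(YW),T=T2)
```

```text
n 2 row mm [-0.0, -0.0, -25.0] rot [0.0, 0.0, 0.0]
n 11 row mm [7.8, 6.9, -8.0] rot [-0.0001, 0.0, -0.1429]
```

Call:
{"fn": "step_arm", "kwargs": {"plan": [0, 0, 0, -35, 0, 0, 0, 0, 0, 0, -40, 0, 0, 0, 0, 7.8, 6.9, -5.7, 0, 0, -0.143, 0, 7.8, 6.9, -5.7, 0, 0, -0.143, 0, 7.8, 6.9, -5.7, 0, 0, -0.143, 0, 7.8, 6.9, -5.7, 0, 0, -0.143, 0, 7.8, 6.9, -5.7, 0, 0, -0.143, 0, 7.8, 6.9, -5.7, 0, 0, -0.143]}}

```text
clock: 13.55
ee_pos: [0.5313, -0.0402, 0.1607]
ee_rot: [0.638, 0.77, -0.001, -0.001]
ft_force: [-0.2, -0.0, -0.0]
opening: 0.005
gripper_force: 0.0
```

Call:
{"fn": "step_arm", "kwargs": {"plan": [40, 7.8, 6.9, -5.7, 0, 0, -0.143, 40, 7.8, 6.9, -5.7, 0, 0, -0.143, 40, 7.8, 6.9, -5.7, 0, 0, -0.143, 40, 7.8, 6.9, -5.7, 0, 0, -0.143, 40, 7.8, 6.9, -5.7, 0, 0, -0.143, 40, 0, 0, 0, 0, 0, 0]}}

```text
clock: 14.15
ee_pos: [0.5444, 0.0108, 0.1896]
ee_rot: [0.329, 0.944, 0.0, -0.001]
ft_force: [-0.1, 0.2, 0.0]
opening: 0.449
gripper_force: 0.0
```

```bash
cat > g.py <<'E'
from rd import *
import sys
T,s=cur();g=np.load("g.npy");print(s["clock"],s["opening"]*88.1,s["ft_force"].round(1),T[:3,3].round(4),s["joint_positions"].round(3))
rows(np.r_[g[:2],float(sys.argv[1])],down(YW+float(sys.argv[2])))
E
python3 g.py .098 0
```

```text
14.15 39.57070979193651 [-0.1  0.2  0. ] [0.5444 0.0108 0.1896] [ 0.581  0.597 -0.924  1.824  0.559  1.006  0.328]
n 3 row mm [-0.6, -0.1, 30.5] rot [-0.0001, -0.0005, 0.0017]
```

Call:
{"fn": "step_arm", "kwargs": {"plan": [40, -0.6, 0, 40, 0, 0, 0, 40, 0, 0, 40, 0, 0, 0, 40, 0, 0, 11.5, 0, 0, 0, 5, 0, 0, 0, 0, 0, 0, 5, 0, 0, 0, 0, 0, 0, 5, 0, 0, 0, 0, 0, 0, 5, 0, 0, 0, 0, 0, 0, 5, 0, 0, 0, 0, 0, 0], "force": 25}}

```text
clock: 14.95
ee_pos: [0.5466, 0.0091, 0.0996]
ee_rot: [0.331, 0.944, 0.0, 0.001]
ft_force: [-0.3, -0.1, 6.1]
opening: 0.11
gripper_force: 25.0
```

```bash
python3 g.py .098 0
python3 - <<'E'
from mv import *
np.save("Tg2.npy",cur()[0])
E
```

```text
14.95 9.718232080018161 [-0.3 -0.1  6.1] [0.5466 0.0091 0.0996] [ 0.506  0.715 -0.82   1.877  0.689  0.856  0.228]
n 1 row mm [1.2, -0.4, 1.6] rot [0.0011, 0.002, 0.0012]
```

Call:
{"fn": "step_arm", "kwargs": {"plan": [5, 0, 0, -8, 0, 0, 0, 5, 0, 0, -15, 0, 0, 0, 5, 0, 0, -20, 0, 0, 0, 5, 0, 0, -15, 0, 0, 0, 5, 0, 0, 0, 0, 0, 0.143, 5, 0, 0, 0, 0, 0, 0.143, 5, 0, 0, 0, 0, 0, 0.143, 5, 0, 0, 0, 0, 0, 0.143]}}

```text
clock: 15.75
ee_pos: [0.5452, 0.009, 0.1569]
ee_rot: [0.586, 0.81, -0.0, -0.0]
ft_force: [-0.4, 1.1, -2.9]
opening: 0.108
gripper_force: 25.0
```

Call:
{"fn": "step_arm", "kwargs": {"plan": [5, 0, 0, 0, 0, 0, 0.143, 5, 0, 0, 0, 0, 0, 0.143, 5, 0, 0, 0, 0, 0, 0.143, 5, 0, 0, 0, 0, 0, 0.143, 5, 0, 0, 0, 0, 0, 0.143, 5, 0, 0, 0, 0, 0, 0.143, 5, 0, 0, 0, 0, 0, 0.143, 5, 0, 0, 0, 0, 0, 0.143]}}

```text
clock: 16.55
ee_pos: [0.5451, 0.0093, 0.1569]
ee_rot: [0.931, 0.364, -0.0, -0.0]
ft_force: [0.1, -0.6, -3.3]
opening: 0.111
gripper_force: 25.0
```

```bash
python3 g.py .158 -180
```

```text
16.55 9.767191601427825 [ 0.1 -0.6 -3.3] [0.5451 0.0093 0.1569] [ 0.278  0.516 -0.49   1.863  0.316  0.841 -1.196]
n 10 row mm [0.0, -0.0, -0.1] rot [-0.0, 0.0001, 0.1422]
```

Call:
{"fn": "step_arm", "kwargs": {"plan": [5, 0, 0, 0, 0, 0, 0.142, 5, 0, 0, 0, 0, 0, 0.142, 5, 0, 0, 0, 0, 0, 0.142, 5, 0, 0, 0, 0, 0, 0.142, 5, 0, 0, 0, 0, 0, 0.142, 5, 0, 0, 0, 0, 0, 0.142, 5, 0, 0, 0, 0, 0, 0.142, 5, 0, 0, 0, 0, 0, 0.142]}}

```text
clock: 17.35
ee_pos: [0.5451, 0.0096, 0.1568]
ee_rot: [0.981, -0.194, -0.0, -0.0]
ft_force: [0.8, 0.3, -3.4]
opening: 0.111
gripper_force: 25.0
```

Call:
{"fn": "step_arm", "kwargs": {"plan": [5, 0, 0, 0, 0, 0, 0.142, 5, 0, 0, 0, 0, 0, 0.142, 5, 0, 0, 0, 0, 0, 0, 5, 0, 0, 0, 0, 0, 0]}}

```text
clock: 17.75
ee_pos: [0.5454, 0.0095, 0.1566]
ee_rot: [0.945, -0.326, -0.0, -0.0]
ft_force: [1.0, 0.3, -3.2]
opening: 0.11
gripper_force: 25.0
```

```bash
python3 - <<'E'
from rd import *
np.save("g.npy",SL+Ro.from_euler("z",YW,degrees=True).apply([0,.003,0]))
E
python3 g.py .157 -180;python3 g.py .127 -180
```

```text
17.75 9.672954712762184 [ 1.   0.3 -3.2] [0.5454 0.0095 0.1566] [ 0.022  0.473 -0.156  1.878  0.099  0.798 -2.421]
n 1 row mm [-6.0, -0.7, -0.4] rot [0.0001, 0.0003, 0.0115]
17.75 9.672954712762184 [ 1.   0.3 -3.2] [0.5454 0.0095 0.1566] [ 0.022  0.473 -0.156  1.878  0.099  0.798 -2.421]
n 1 row mm [-6.0, -0.7, 29.6] rot [0.0001, 0.0003, 0.0115]
```

Call:
{"fn": "step_arm", "kwargs": {"plan": [5, -6, -0.7, 0, 0, 0, 0.0115, 5, 0, 0, 14, 0, 0, 0, 5, 0, 0, 12, 0, 0, 0, 5, 0, 0, 0, 0, 0, 0, 5, 0, 0, 5, 0, 0, 0, 5, 0, 0, 5, 0, 0, 0, 5, 0, 0, 0, 0, 0, 0]}}

```text
clock: 18.45
ee_pos: [0.5415, 0.0138, 0.1201]
ee_rot: [0.943, -0.333, 0.0, -0.0]
ft_force: [-0.8, 1.2, 0.9]
opening: 0.108
gripper_force: 25.0
```

```bash
python3 g.py .100 -180
```

```text
18.45 9.518593888730145 [-0.8  1.2  0.9] [0.5415 0.0138 0.1201] [ 0.006  0.523 -0.147  1.909  0.111  0.718 -2.455]
n 1 row mm [-0.3, 0.4, 20.1] rot [-0.0003, -0.0001, -0.0034]
```

Call:
{"fn": "step_arm", "kwargs": {"plan": [5, 0, 0.3, 4, 0, 0, -0.003, 5, 0, 0, 0, 0, 0, 0]}}

```text
clock: 18.65
ee_pos: [0.5409, 0.0143, 0.1166]
ee_rot: [0.944, -0.331, -0.0, -0.0]
ft_force: [-3.2, 3.5, 4.8]
opening: 0.111
gripper_force: 25.0
```

Call:
{"fn": "step_arm", "kwargs": {"plan": [5, 0, 0, 4, 0, 0, 0, 5, 0, 0, 0, 0, 0, 0]}}

```text
clock: 18.85
ee_pos: [0.5403, 0.0149, 0.1126]
ee_rot: [0.944, -0.331, -0.001, -0.0]
ft_force: [-5.7, 5.5, 8.0]
opening: 0.112
gripper_force: 25.0
```

```bash
python3 g.py .100 -180
```

```text
18.85 9.86517369681688 [-5.7  5.5  8. ] [0.5403 0.0149 0.1126] [ 0.004  0.534 -0.147  1.914  0.113  0.704 -2.455]
n 1 row mm [1.4, 0.5, 12.6] rot [-0.0001, 0.0021, 0.0004]
```

Lateral force shows the cassette riding on the slot's −y end; shift 3.5 mm toward the head and continue.

Call:
{"fn": "step_arm", "kwargs": {"plan": [5, -3.5, 0, 0, 0, 0, 0, 5, 0, 0, 0, 0, 0, 0, 5, 0, 0, 0, 0, 0, 0]}}

```text
clock: 19.15
ee_pos: [0.5387, 0.0155, 0.1124]
ee_rot: [0.943, -0.332, 0.0, -0.0]
ft_force: [-1.3, 1.3, 2.8]
opening: 0.111
gripper_force: 25.0
```

Call:
{"fn": "step_arm", "kwargs": {"plan": [5, 0, 0, 4, 0, 0, 0, 5, 0, 0, 3, 0, 0, 0, 5, 0, 0, 0, 0, 0, 0]}}

```text
clock: 19.45
ee_pos: [0.5378, 0.0174, 0.1068]
ee_rot: [0.944, -0.331, -0.001, -0.0]
ft_force: [-9.6, 6.2, 23.4]
opening: 0.111
gripper_force: 25.0
```

```bash
python3 g.py .100 -180
```

```text
19.45 9.787641215441502 [-9.6  6.2 23.4] [0.5378 0.0174 0.1068] [-1.000e-03  5.400e-01 -1.460e-01  1.922e+00  1.150e-01  6.890e-01
 -2.462e+00]
n 1 row mm [4.9, 0.9, 6.8] rot [-0.0002, 0.0022, 0.0001]
```

Forces (vertical 26 N to 11 N sideways) suggest the far bottom corner is riding on the end chamfer. I lift clear and measure the cassette in the grip numerically.

Call:
{"fn": "step_arm", "kwargs": {"plan": [5, 0, 0, -12, 0, 0, 0, 5, 0, 0, -20, 0, 0, 0, 5, 0, 0, -20, 0, 0, 0, 5, 0, 0, 0, 0, 0, 0]}}

```text
clock: 19.85
ee_pos: [0.5404, 0.0145, 0.1594]
ee_rot: [0.943, -0.332, 0.002, -0.0]
ft_force: [0.0, 0.2, -1.5]
opening: 0.112
gripper_force: 25.0
```

```bash
cat > meas.py <<'E'
from ov import *
from mv import *
from scipy.ndimage import map_coordinates
def score(G,n,T):
    P,E=casswire(T);u=proj(n,np.array(P));w=0;c=0
    for a,b in E:
        L=np.hypot(*(u[b]-u[a]));m=max(int(L*2),2)
        if L<6: continue
        q=u[a]+(u[b]-u[a])*np.linspace(.03,.97,m)[:,None];nv=np.array([-(u[b]-u[a])[1],(u[b]-u[a])[0]])/L
        g=sum(gi*ni for gi,ni in zip((map_coordinates(G[0],q.T[::-1],order=1),map_coordinates(G[1],q.T[::-1],order=1)),nv))
        w+=np.minimum(np.abs(g),150).sum();c+=m
    return w/c
def grads(img):
    g=cv2.GaussianBlur(cv2.cvtColor(img,cv2.COLOR_RGB2GRAY),(0,0),.8).astype(float)
    return cv2.Sobel(g,cv2.CV_64F,1,0)/2,cv2.Sobel(g,cv2.CV_64F,0,1)/2
def search(Gs,base,xs=(0,),ys=np.arange(-14,14.1,1),zs=np.arange(-12,12.1,1.5),ts=np.arange(-20,20.1,2)):
    # base: 4x4 cassette pose; offsets in mm in cassette axes, tilt deg about cassette x
    def f(x,y,z,t):
        T=base@Tm(np.array([x,y,z])/1e3,np.eye(3))@Tm([0,0,.06],Ro.from_euler("x",t,degrees=True).as_matrix())@Tm([0,0,-.06],np.eye(3))
        return [score(G,n,T) for n,G in Gs.items()]
    r=sorted(((sum(f(x,y,z,t)),x,y,z,t) for x in xs for y in ys for z in zs for t in ts),reverse=True)
    return r
E
python3 - <<'E'
from meas import *
from rd import *
R=Ro.from_euler("z",YW,degrees=True).as_matrix()
d=dict(np.load("s_rel1.npz"));
r=search({"side":grads(d["img"])},Tm(SL-[0,0,.025],R),ys=np.arange(-8,8.1,1),zs=np.arange(-9,9.1,1.5),ts=np.arange(-10,10.1,2))
print("released 1",np.round(r[:5],1).tolist())
T,s=cur();print(T[:3,3].round(4),s["ft_force"].round(1),s["wrist_torque"].round(2))
I={n:bot.get_image(n)["img"] for n in("top","side")};np.savez("lift2",**I)
b=Tm(T[:3,3]-[0,0,.0746],Ro.from_euler("z",YW+180,degrees=True).as_matrix())
r=search({n:grads(i) for n,i in I.items()},b);print("lift",np.round(r[:5],1).tolist())
r=search({"side":grads(I["side"])},b);print("side only",np.round(r[:4],1).tolist())
E
```

```text
released 1 [[51.6, 0.0, -2.0, -3.0, -4.0], [51.5, 0.0, -3.0, -3.0, -4.0], [51.3, 0.0, -1.0, -3.0, -4.0], [51.2, 0.0, -2.0, -1.5, -4.0], [51.2, 0.0, -3.0, -1.5, -4.0]]
[0.5404 0.0145 0.1594] [ 0.   0.2 -1.5] [ 0.06 -0.05 -0.02]
lift [[112.5, 0.0, 4.0, 1.5, 20.0], [112.4, 0.0, 5.0, 1.5, 20.0], [112.4, 0.0, 3.0, 1.5, 20.0], [112.1, 0.0, 3.0, 0.0, 20.0], [112.1, 0.0, 6.0, 1.5, 20.0]]
side only [[75.0, 0.0, 10.0, 0.0, 14.0], [75.0, 0.0, 9.0, 0.0, 14.0], [74.7, 0.0, 10.0, 1.5, 14.0], [74.7, 0.0, 9.0, 1.5, 14.0]]
```

```bash
cat > fine.py <<'E'
from meas import *
from scipy.optimize import minimize
def fine(Gs,base,starts):
    def f(p):
        x,y,z,t=p
        T=base@Tm(np.array([x,y,z])/1e3,np.eye(3))@Tm([0,0,.06],Ro.from_euler("x",t,degrees=True).as_matrix())@Tm([0,0,-.06],np.eye(3))
        return -sum(score(G,n,T) for n,G in Gs.items())
    R=[minimize(f,s0,method="Nelder-Mead",options=dict(initial_simplex=np.array([s0]+[np.array(s0)+e for e in np.diag([2,4,3,4.])]))) for s0 in starts]
    R.sort(key=lambda r:r.fun);return [(round(-r.fun,1),r.x.round(1).tolist()) for r in R]
E
python3 - <<'E'
from fine import *
from rd import *
R=Ro.from_euler("z",YW,degrees=True).as_matrix()
d=dict(np.load("s_rel1.npz"))
print("rel1",fine({"side":grads(d["img"])},Tm(SL-[0,0,.025],R),[(0,y,z,t) for y in(-3,3) for z in(0,) for t in(-3,0,3)])[:3])
T,s=cur();I=dict(np.load("lift2.npz"))
b=Tm(T[:3,3]-[0,0,.0746],Ro.from_euler("z",YW+180,degrees=True).as_matrix())
for v in(("top","side"),("side",),("top",)):
    print(v,fine({n:grads(I[n]) for n in v},b,[(0,y,z,t) for y in(0,8) for z in(0,) for t in(-8,0,8,16)])[:3])
E
```

```text
rel1 [(np.float64(51.9), [-3.2, -8.7, -6.4, -3.7]), (np.float64(51.8), [-0.2, -2.7, -2.6, -3.3]), (np.float64(51.8), [-0.2, -2.7, -2.6, -3.3])]
('top', 'side') [(np.float64(115.7), [-1.1, 1.5, 4.3, 27.6]), (np.float64(111.2), [-0.8, -4.9, -0.4, 18.6]), (np.float64(110.7), [-0.7, 11.3, 2.6, 14.6])]
('side',) [(np.float64(75.4), [-3.2, 7.6, 5.4, 13.6]), (np.float64(75.4), [-3.2, 7.6, 5.4, 13.6]), (np.float64(75.3), [-4.2, 5.5, 6.6, 13.4])]
('top',) [(np.float64(65.0), [-0.2, -40.0, 4.0, 1.8]), (np.float64(65.0), [-0.2, -40.5, 8.6, 1.9]), (np.float64(64.9), [-0.2, -39.4, 9.1, 2.0])]
```

Run:
```python
from fine import *
from rd import *
I=dict(np.load("lift2.npz"));T,s=cur()
b=Tm(T[:3,3]-[0,0,.0746],Ro.from_euler("z",YW+180,degrees=True).as_matrix())
P,E=casswire(b);u=proj("side",np.array(P));print(u[:6].round(0).tolist())
x0,x1,y0,y1=int(u[:,0].min())-12,int(u[:,0].max())+12,int(u[:,1].min())-6,int(u[:,1].max())+10
g=cv2.cvtColor(I["side"],cv2.COLOR_RGB2GRAY);print(x0,y0)
for r in range(y0,y1,1): print(r,"".join(" .:-=+*#%@"[min(9,int(v)//24)] for v in g[r,x0:x1]))
```

```text
[[340.0, 228.0], [321.0, 209.0], [321.0, 186.0], [327.0, 191.0], [327.0, 180.0], [341.0, 193.0]]
308 173
173 .:::....:--...:=-.::::...:----::--:.:..:.:::::::
174 .:......:=*-.::--:.......:::...:::..:.:.::::::::
175 :........:-:------......:..........:::....::::::
176 :...:-=-----------....:.:.............::::::::::
177 ...--------::.:---......:...............::::::::
178 ...:----::=+*= .:.......................::::::::
179 .::::::..:+**+=:...:.:-=-...............::::::::
180 .:....:..:+##%%+.....-+*-......::......::::.::::
181 .:...:....:-*@@# .....:++:......:....::::::.::::
182 ...........:-%@# ......:==:....:..:::::.::::::::
183 .--........:=*@@ ..:...:+*+...:.::::::::::::::::
184 ..:--:.....-=+## ..::..-+*+:......::::::::::::::
185 =-+**=.....-+===...:...-+**+-..:::::::::::::::::
186 ***+=-.....-+===...:...-++**+-.:::::.:::::::::::
187 +*+---.....=+===:......-=++**+..::::::::::::::::
188 *+----.....=+---:......-==+**+:..:::::::::::::::
189 +-----.....=+---:...:..:===+**+-...:::::::::::::
190 ------....:=+---:...:..:-===+**+-.::::::::::::::
191 ------....-+=---:...:..:-===+*+*+..::
[... 1749 characters left out ...]
------==--+
225 ++++++********%@@#++++#%@@@#-=++---------====---
226 +++++++********%@@*++++#%%*=--------=========--=
227 ++++++++*********%@*+++*##-------=--======----=*
228 +++++++++********%@@*++++=--=----------------=**
229 ++++++++++*********%@*+++-:-==---=**+-----=*****
230 +++++++++++*********%@*++-----+*****************
231 ++++++++++++*********%@*+-----=+**++************
232 =+++++++++++**#**********-:----=+**++********+++
233 :=++++++++++++***********+:-----=+********+++==-
234 .:=++++++++++++**********=:------=+***+++==-----
235 ..:=+++++++++++**********=:-------=+++==--------
236 ...:=+++++++++++*********+:--------==-----------
237 ....-++++++++++++********+:---------------------
```

```bash
cat > ln.py <<'E'
from fine import *
from rd import *
def lnfit(base,obs,p0=(0,0,8)):
    def pose(p): return base@Tm(np.array([0,p[0],p[1]])/1e3,np.eye(3))@Tm([0,0,.06],Ro.from_euler("x",p[2],degrees=True).as_matrix())@Tm([0,0,-.06],np.eye(3))
    def f(p):
        P,_=casswire(pose(p));u=proj("side",np.array(P));o=[]
        for a,b,q in obs:
            d=u[b]-u[a];d/=np.hypot(*d);o+=[np.cross(d,np.array(q)-u[a])] if 0 else [d[0]*(q[1]-u[a][1])-d[1]*(q[0]-u[a][0])]
        return np.array(o)
    r=least_squares(f,p0);return r.x,f(r.x),pose(r.x)
E
python3 - <<'E'
from ln import *
T,s=cur();b=Tm(T[:3,3]-[0,0,.0746],Ro.from_euler("z",YW+180,degrees=True).as_matrix())
obs=[(0,1,(321,205)),(0,1,(325,210)),(0,1,(331.5,220)),(1,2,(318.2,190)),(1,2,(317.8,199)),(6,11,(343.3,198)),(6,11,(339.7,220)),(10,11,(336,185)),(10,11,(340,190))]
p,r,Tc=lnfit(b,obs);print(p.round(2),r.round(1));np.save("Tc_lift.npy",Tc)
Rr=Ro.from_euler("z",YW,degrees=True)
for y,z in((-60,0),(60,0),(0,0),(60,75)): print((y,z),Rr.inv().apply((Tc@[0,y/1e3,z/1e3,1])[:3]-SL).round(4))
print("tcp",Rr.inv().apply(T[:3,3]-SL).round(4))
E
```

```text
[12.68  4.11 12.22] [-0.1  0.3 -0.1 -0.3  0.2  0.   0.   0.1 -0. ]
(-60, 0) [-0.001   0.0389  0.025 ]
(60, 0) [-0.001  -0.0784  0.0504]
(0, 0) [-0.001  -0.0198  0.0377]
(60, 75) [-0.001  -0.0625  0.1237]
tcp [-0.001   0.0056  0.1069]
```

The line fit (residuals ≤0.3 px) shows the cassette turned 12° in the grip, cut end up, from that push. Tilting the tool 12° levels it again; I insert it that way, centred.

```bash
cat > p2.py <<'E'
from rd import *
import sys
X=np.load("X2.npy");T,s=cur();C=T@np.linalg.inv(X);Rr=Ro.from_euler("z",YW,degrees=True)
print(s["clock"],s["ft_force"].round(1),s["wrist_torque"].round(2),s["joint_positions"].round(2),"cass rel slot mm",(Rr.inv().apply(C[:3,3]-SL)*1e3).round(1),"up",C[:3,2].round(3))
for h in map(float,sys.argv[1:]):
    t=place(SL+[0,0,h],YW+180,X);print(h);rows(t[:3,3],t[:3,:3])
v=T[:3,:3].T@[0,0,-1];print("down in tool",v.round(3),"+y reader in tool",(T[:3,:3].T@Rr.apply([0,1,0])).round(3))
E
python3 - <<'E'
from rd import *
T=cur()[0];Tc=np.load("Tc_lift.npy");X=np.linalg.inv(Tc)@T
np.save("X2.npy",X);print(X.round(3).tolist())
E
python3 p2.py .03
```

```text
[[0.002, 1.0, 0.001, -0.0], [0.977, -0.002, -0.211, -0.01], [-0.211, 0.001, -0.977, 0.073], [0.0, 0.0, 0.0, 1.0]]
19.95 [ 0.2  0.4 -3. ] [ 0.1   0.05 -0.01] [ 0.01  0.46 -0.15  1.9   0.1   0.79 -2.45] cass rel slot mm [ -1.  -19.8  37.7] up [-0.165  0.132  0.977]
0.03
n 2 row mm [-2.2, -0.5, 2.1] rot [-0.0002, -0.1066, -0.0001]
down in tool [-0.001 -0.001  1.   ] +y reader in tool [-1.     0.002 -0.001]
```

Call:
{"fn": "step_arm", "kwargs": {"plan": [5, -2.2, -0.5, 2, 0, -0.107, 0, 5, -2.2, -0.5, 2, 0, -0.107, 0, 5, 0, 0, 0, 0, 0, 0, 5, 0, 0, 0, 0, 0, 0]}}

```text
clock: 20.35
ee_pos: [0.5349, 0.0182, 0.152]
ee_rot: [0.938, -0.331, -0.101, -0.034]
ft_force: [-0.4, -1.1, -1.9]
opening: 0.112
gripper_force: 25.0
```

```bash
python3 p2.py .03
python3 - <<'E'
from ln import *
T,s=cur();X=np.load("X2.npy");C0=T@np.linalg.inv(X);P,E=casswire(C0);u=proj("side",np.array(P));print(u.round(1).tolist())
im=bot.get_image("side")["img"];g=cv2.cvtColor(im,cv2.COLOR_RGB2GRAY)
for r in list(range(184,228,2)): print(r,"".join(" .:-=+*#%@"[min(9,int(v)//24)] for v in g[r,312:352]))
E
```

```text
20.35 [-0.4 -1.1 -1.9] [-0.1  -0.13 -0.01] [ 0.12  0.56 -0.21  1.77 -0.04  0.98 -2.29] cass rel slot mm [-0.4  0.5 29. ] up [0.001 0.    1.   ]
0.03
n 1 row mm [0.3, -0.3, -1.0] rot [0.0009, 0.0006, -0.0007]
down in tool [ 0.212 -0.002  0.977] +y reader in tool [-0.977  0.002  0.212]
[[339.2, 228.4], [320.1, 208.9], [320.0, 186.4], [325.6, 191.7], [325.6, 180.5], [339.9, 193.3], [342.4, 227.6], [323.1, 208.2], [323.1, 185.7], [328.7, 190.9], [328.8, 179.7], [343.3, 192.5]]
184 -:............:::..=+-....::::::::::::::
186 =-........ ....::..=+++=:..:::::::::::::
188 --......:*%% ..::.:-==++++:...::::::::::
190 --......-=+=:..::..-===+****-..:::::::::
192 --......-===-...::.:-===++****=..:::::::
194 :.......-==--...::..-===++=*%@%#-.::::::
196 ........-==--:..::..-==+++++++++-.::::::
198 ........-==----.....-==+++++++*+-.::::::
200 ::::::..-==---------====++++++*+:.::::::
202 ....::..-==-----------==++++++*+:.::::::
204 ...::...-==-------------=+++++*+:.::::::
206 :::.:::.-==--------------=++++*+:::::...
208 :.::....-=+=--------------=+++*=.....=#@
210 ..... :=##=+=-------------=++++%@@@@@@@@
212 +%@@@@@@@@@#=+=-----------=++++%@@@@@@@@
214 @@@@@@@@@@@@@*===---------=++++#@@@@@@@@
216 @@@@@@@@@%%%@@@*===-------=+++*%@@@@@@@@
218 @@@@@@#++*+*%%@@%+==------=+++*%@@@@@@@@
220 @@@@@@@@#++++#%@@@%+==----=+++*%@@@@@@@@
222 @@@@@@%***+++++#%@@@%+===-=+++*%@@%**=--
224 +%@@%*******+++++*%@@@%+======---------=
226 ++*#*********##++++#%%*=---=*+----=****+
```

The re-measured outline (left edge col 320, bottom edge through (327,216) and (333,222), right edge col 343) matches the levelled model. Lower again.

Call:
{"fn": "step_arm", "kwargs": {"plan": [5, 2.8, -0.3, 11, 0, 0, 0, 5, 2.5, 0, 11.7, 0, 0, 0, 5, 1, 0, 5, 0, 0, 0, 5, 0, 0, 0, 0, 0, 0]}}

```text
clock: 20.8
ee_pos: [0.5348, 0.0192, 0.1238]
ee_rot: [0.938, -0.33, -0.102, -0.035]
ft_force: [-0.1, -0.5, -3.1]
opening: 0.109
gripper_force: 25.0
```

Call:
{"fn": "step_arm", "kwargs": {"plan": [5, 1, 0, 5, 0, 0, 0, 5, 0, 0, 0, 0, 0, 0]}}

```text
clock: 21.0
ee_pos: [0.5356, 0.019, 0.1196]
ee_rot: [0.938, -0.33, -0.101, -0.035]
ft_force: [-0.1, -0.0, -3.0]
opening: 0.116
gripper_force: 25.0
```

```bash
python3 p2.py
```

```text
21.0 [-0.1 -0.  -3. ] [-0.12 -0.29  0.04] [ 0.12  0.61 -0.21  1.78 -0.03  0.92 -2.29] cass rel slot mm [ 0.8  0.5 -3.4] up [ 0.001 -0.001  1.   ]
down in tool [ 0.212 -0.001  0.977] +y reader in tool [-0.977  0.001  0.212]
```

Call:
{"fn": "step_arm", "kwargs": {"plan": [5, 1, 0.6, 5, 0, 0, 0, 5, 0, 0, 0, 0, 0, 0]}}

```text
clock: 21.2
ee_pos: [0.5352, 0.0184, 0.1144]
ee_rot: [0.938, -0.33, -0.101, -0.035]
ft_force: [0.3, -0.4, -3.0]
opening: 0.111
gripper_force: 25.0
```

Call:
{"fn": "step_arm", "kwargs": {"plan": [5, 1, 0, 5, 0, 0, 0, 5, 0, 0, 0, 0, 0, 0]}}

```text
clock: 21.4
ee_pos: [0.5352, 0.0185, 0.1092]
ee_rot: [0.938, -0.33, -0.101, -0.035]
ft_force: [-0.2, -0.2, -2.8]
opening: 0.107
gripper_force: 25.0
```

Call:
{"fn": "step_arm", "kwargs": {"plan": [5, 1, 0, 5, 0, 0, 0, 5, 0, 0, 0, 0, 0, 0]}}

```text
clock: 21.6
ee_pos: [0.5352, 0.0185, 0.1041]
ee_rot: [0.938, -0.33, -0.101, -0.035]
ft_force: [1.7, -0.2, -2.3]
opening: 0.112
gripper_force: 25.0
```

```bash
python3 p2.py
```

```text
21.6 [ 1.7 -0.2 -2.3] [-0.29 -0.49  0.02] [ 0.12  0.63 -0.21  1.79 -0.03  0.89 -2.29] cass rel slot mm [  0.1   0.5 -18.8] up [ 0.001 -0.001  1.   ]
down in tool [ 0.212 -0.001  0.977] +y reader in tool [-0.977  0.001  0.212]
```

Call:
{"fn": "step_arm", "kwargs": {"plan": [5, 0.8, 0, 4, 0, 0, 0, 5, 0, 0, 0, 0, 0, 0]}}

```text
clock: 21.8
ee_pos: [0.5353, 0.0185, 0.1002]
ee_rot: [0.938, -0.33, -0.101, -0.035]
ft_force: [0.4, -0.2, -2.5]
opening: 0.112
gripper_force: 25.0
```

Call:
{"fn": "step_arm", "kwargs": {"plan": [5, 0.4, 0, 2, 0, 0, 0, 5, 0, 0, 0, 0, 0, 0]}}

```text
clock: 22.0
ee_pos: [0.5353, 0.0186, 0.0984]
ee_rot: [0.938, -0.33, -0.101, -0.035]
ft_force: [1.5, -0.6, -3.2]
opening: 0.109
gripper_force: 25.0
```

Call:
{"fn": "step_arm", "kwargs": {"plan": [5, 0.3, 0, 1.5, 0, 0, 0, 5, 0, 0, 0, 0, 0, 0]}}

```text
clock: 22.2
ee_pos: [0.5359, 0.0184, 0.0977]
ee_rot: [0.938, -0.33, -0.1, -0.035]
ft_force: [2.3, -1.5, 3.7]
opening: 0.112
gripper_force: 25.0
```

```bash
python3 p2.py
```

```text
22.2 [ 2.3 -1.5  3.7] [-0.37 -0.17  0.06] [ 0.12  0.64 -0.21  1.79 -0.03  0.88 -2.29] cass rel slot mm [  0.6  -0.2 -25.3] up [-0.001 -0.001  1.   ]
down in tool [0.211 0.    0.977] +y reader in tool [-0.977  0.002  0.211]
```

Contact exactly at the 25 mm depth. Seat, ease off, open and retract.

Call:
{"fn": "step_arm", "kwargs": {"plan": [5, 0.2, 0, 1, 0, 0, 0, 5, 0, 0, 0, 0, 0, 0, 5, -0.3, 0, -1.5, 0, 0, 0, 40, 0, 0, 0, 0, 0, 0, 40, 0, 0, 0, 0, 0, 0, 40, 0, 0, 0, 0, 0, 0, 40, 0, 0, 0, 0, 0, 0, 40, 0, 0, 0, 0, 0, 0]}}

```text
clock: 23.0
ee_pos: [0.5349, 0.0189, 0.0974]
ee_rot: [0.938, -0.33, -0.101, -0.035]
ft_force: [0.2, -0.3, 0.4]
opening: 0.458
gripper_force: 0.0
```

Run:
```python
from ln import *
T,s=cur();print(s["clock"],s["opening"]*88.1,s["ft_force"].round(1));np.save("Trel2.npy",T)
R=Ro.from_euler("z",YW+180,degrees=True).as_matrix();P,E=casswire(Tm(SL-[0,0,.025],R));u=proj("side",np.array(P));print(u.round(1).tolist())
im=bot.get_image("side")["img"];g=cv2.cvtColor(im,cv2.COLOR_RGB2GRAY)
for r in list(range(194,232,2)): print(r,"".join(" .:-=+*#%@"[min(9,int(v)//24)] for v in g[r,312:352]))
T2=T.copy();T2[2,3]+=.1
b=np.array([.4785,-.0701,.10]);rows(b,down(YW-90),T=T2)
```

```text
23.0 40.33952930719227 [ 0.2 -0.3  0.4]
[[338.7, 244.3], [320.1, 224.2], [319.9, 202.7], [325.4, 208.2], [325.4, 197.6], [339.4, 211.0], [341.7, 243.4], [323.0, 223.4], [322.9, 202.0], [328.5, 207.4], [328.5, 196.8], [342.6, 210.1]]
194 :-=----.:::::::...:::::::......:::::::::
196 -:::---.:::::::...::::::::....::::::::::
198 ..............-+**..::::......::::::::::
200 :::::....:::.:=++++-..::....:.::::::::::
202 ....:....::..:-===+++=.........:::::::::
204 ..:::....:::.:-====*%%#-.....:::::::::::
206 ::::::....::.:-======*%%++-..:::::::::..
208 ::.:......::.:-========+***+-..:.....=#@
210 ..... :-..:::.:=========+*%@@%= %@@@@@@@
212 +%@@@@@% ..::.:=========++=+**+=%@@@@@@@
214 @@@@@@@%= .::..:========++++++*%@@@@@@@@
216 @@@@@@@@%-..::.:--======++++++*%@@@@@@@@
218 %@@@@@%++==--:------=====+++++*%@@@@@@@@
220 @@%@@@@%+=------------==++++++*%@@@@@@@@
222 @@@@@%****=-------------=+++++#@@@@##+++
224 +%@@%*******=------------===++++++++++++
226 ++*%@%***=+++=--------+**+++++++++++++++
228 ++++*%@%***+++++-----:-=+*++++++++++++++
230 ++++++*@@%****++++---:---=+*+++++++++++*
n 11 row mm [-5.0, 9.3, 9.3] rot [-0.0153, 0.0153, -0.1423]
```

Call:
{"fn": "step_arm", "kwargs": {"plan": [40, -7, 0, -32.5, 0, 0, 0, 40, -7, 0, -32.5, 0, 0, 0, 40, -7, 0, -32.5, 0, 0, 0, 0, -5, 9.3, 9.3, -0.015, 0.015, -0.142, 0, -5, 9.3, 9.3, -0.015, 0.015, -0.142, 0, -5, 9.3, 9.3, -0.015, 0.015, -0.142, 0, -5, 9.3, 9.3, -0.015, 0.015, -0.142, 0, -5, 9.3, 9.3, -0.015, 0.015, -0.142]}}

```text
clock: 23.85
ee_pos: [0.4881, -0.0099, 0.1546]
ee_rot: [0.998, 0.022, -0.059, -0.021]
ft_force: [0.3, -0.2, -0.6]
opening: 0.023
gripper_force: 0.0
```

Call:
{"fn": "step_arm", "kwargs": {"plan": [0, -5, 9.3, 9.3, -0.015, 0.015, -0.142, 0, -5, 9.3, 9.3, -0.015, 0.015, -0.142, 0, -5, 9.3, 9.3, -0.015, 0.015, -0.142, 0, -5, 9.3, 9.3, -0.015, 0.015, -0.142, 0, -5, 9.3, 9.3, -0.015, 0.015, -0.142, 0, -5, 9.3, 9.3, -0.015, 0.015, -0.142, 0, 0, 0, 0, 0, 0, 0]}}

```text
clock: 24.55
ee_pos: [0.4769, -0.0718, 0.0982]
ee_rot: [0.903, 0.431, -0.002, -0.002]
ft_force: [1.1, -1.3, 0.2]
opening: 0.004
gripper_force: 0.0
```

```bash
python3 btn.py
```

```text
24.55 0.37631422725115465 [ 1.1 -1.3  0.2] [ 0.4769 -0.0718  0.0982] [ 0.442  0.526 -0.476  2.047  0.382  0.66  -0.967]
n 2 row mm [1.0, -0.1, 24.1] rot [-0.0027, 0.0011, -0.0025]
```

Call:
{"fn": "step_arm", "kwargs": {"plan": [0, 2, 0, 22, 0, 0, 0, 0, 0, 0, 20, 0, 0, 0, 0, 0, 0, 4, 0, 0, 0, 0, 0, 0, 4, 0, 0, 0, 0, 0, 0, 2.5, 0, 0, 0, 0, 0, 0, 0, 0, 0, 0]}}

```text
clock: 25.15
ee_pos: [0.4794, -0.0682, 0.0472]
ee_rot: [0.902, 0.431, -0.001, -0.002]
ft_force: [-2.4, 1.6, 4.8]
opening: 0.006
gripper_force: 2.2
```

Call:
{"fn": "step_arm", "kwargs": {"plan": [0, 0, 0, 1.5, 0, 0, 0, 0, 0, 0, 0, 0, 0, 0, 0, 0, 0, 0, 0, 0, 0]}}

```text
clock: 25.45
ee_pos: [0.4796, -0.0683, 0.0463]
ee_rot: [0.902, 0.431, -0.001, -0.001]
ft_force: [-4.4, 1.6, 12.5]
opening: 0.004
gripper_force: 6.6
```

Just on the stop; press a bit harder, then lift away and turn back over the cassette.

Call:
{"fn": "step_arm", "kwargs": {"plan": [0, 0, 0, 1.5, 0, 0, 0, 0, 0, 0, 0, 0, 0, 0, 0, 0, 0, 0, 0, 0, 0]}}

```text
clock: 25.75
ee_pos: [0.4796, -0.0683, 0.046]
ee_rot: [0.902, 0.431, -0.001, -0.001]
ft_force: [-10.0, 2.3, 30.2]
opening: 0.009
gripper_force: 15.5
```

Call:
{"fn": "step_arm", "kwargs": {"plan": [0, 0, 0, -10, 0, 0, 0, 0, 0, 0, -40, 0, 0, 0, 0, 0, 0, -40, 0, 0, 0]}}

```text
clock: 26.05
ee_pos: [0.4795, -0.0689, 0.1348]
ee_rot: [0.902, 0.431, -0.001, -0.002]
ft_force: [0.1, -0.6, 0.6]
opening: 0.004
gripper_force: 0.0
```

Run:
```python
from rd import *
T,s=cur();print(s["clock"],T[:3,3].round(4))
g=SL+Ro.from_euler("z",YW,degrees=True).apply([0,.004,0]);g[2]=.19;np.save("g.npy",g)
rows(g,down(YW))
```

```text
26.05 [ 0.4795 -0.0689  0.1348]
n 11 row mm [8.2, 6.4, -5.0] rot [-0.0003, -0.0003, -0.1432]
```

Call:
{"fn": "step_arm", "kwargs": {"plan": [0, 8.2, 6.4, -5, 0, 0, -0.143, 0, 8.2, 6.4, -5, 0, 0, -0.143, 0, 8.2, 6.4, -5, 0, 0, -0.143, 0, 8.2, 6.4, -5, 0, 0, -0.143, 0, 8.2, 6.4, -5, 0, 0, -0.143, 0, 8.2, 6.4, -5, 0, 0, -0.143, 40, 8.2, 6.4, -5, 0, 0, -0.143, 40, 8.2, 6.4, -5, 0, 0, -0.143]}}

```text
clock: 26.85
ee_pos: [0.5395, -0.0166, 0.1743]
ee_rot: [0.523, 0.852, 0.0, -0.001]
ft_force: [-0.1, 0.0, -0.8]
opening: 0.165
gripper_force: 0.0
```

Call:
{"fn": "step_arm", "kwargs": {"plan": [40, 8.2, 6.4, -5, 0, 0, -0.143, 40, 8.2, 6.4, -5, 0, 0, -0.143, 40, 8.2, 6.4, -5, 0, 0, -0.143, 40, 0, 0, 0, 0, 0, 0, 40, 0, 0, 0, 0, 0, 0]}}

```text
clock: 27.35
ee_pos: [0.5406, 0.014, 0.1887]
ee_rot: [0.334, 0.943, 0.0, -0.001]
ft_force: [-0.5, -0.1, 0.0]
opening: 0.453
gripper_force: 0.0
```

```bash
python3 g.py .094 0
```

```text
27.35 39.950104842238645 [-0.5 -0.1  0. ] [0.5406 0.014  0.1887] [ 0.574  0.59  -0.917  1.834  0.55   0.999  0.315]
n 3 row mm [0.1, 0.0, 31.6] rot [-0.0001, -0.001, -0.002]
```

Call:
{"fn": "step_arm", "kwargs": {"plan": [40, 0, 0, 40, 0, 0, 0, 40, 0, 0, 40, 0, 0, 0, 40, 0, 0, 14.5, 0, 0, 0, 40, 0, 0, 0, 0, 0, 0, 40, 0, 0, 0, 0, 0, 0, 5, 0, 0, 0, 0, 0, 0, 5, 0, 0, 0, 0, 0, 0, 5, 0, 0, 0, 0, 0, 0], "force": 40}}

```text
clock: 28.15
ee_pos: [0.5406, 0.0147, 0.0951]
ee_rot: [0.332, 0.943, 0.001, -0.001]
ft_force: [-0.1, 0.2, -0.3]
opening: 0.205
gripper_force: 0.0
```

Call:
{"fn": "step_arm", "kwargs": {"plan": [5, 0, 0, 0, 0, 0, 0, 5, 0, 0, 0, 0, 0, 0]}}

```text
clock: 28.35
ee_pos: [0.5403, 0.0147, 0.0947]
ee_rot: [0.332, 0.943, 0.0, -0.001]
ft_force: [-0.9, -0.6, 4.4]
opening: 0.115
gripper_force: 40.0
```

```bash
python3 g.py .094 0; python3 -c "
from mv import *
np.save('Tg3.npy',cur()[0])"
```

```text
28.35 10.105020868937531 [-0.9 -0.6  4.4] [0.5403 0.0147 0.0947] [ 0.493  0.714 -0.811  1.891  0.687  0.842  0.214]
n 1 row mm [-0.3, -0.4, 0.7] rot [-0.0002, -0.0029, -0.0016]
```

Call:
{"fn": "step_arm", "kwargs": {"plan": [5, 0, 0, -10, 0, 0, 0, 5, 0, 0, -20, 0, 0, 0, 5, 0, 0, -30, 0, 0, 0, 5, 0, 0, -35, 0, 0, 0, 5, 0, 0, -35, 0, 0, 0, 5, 0, 0, 0, 0, 0, 0]}}

```text
clock: 28.95
ee_pos: [0.5426, 0.0155, 0.2287]
ee_rot: [0.332, 0.943, 0.002, 0.001]
ft_force: [0.4, -0.1, -2.9]
opening: 0.112
gripper_force: 40.0
```

```bash
cat > rk.py <<'E'
from ln import *
import sys
RK=np.array([.5284,.3435,.040]);RY=-.7
if __name__=="__main__":
    X=np.load("X3.npy");T,s=cur();C0=T@np.linalg.inv(X);Q=Ro.from_euler("z",RY,degrees=True)
    print(s["clock"],s["ft_force"].round(1),s["wrist_torque"].round(2),s["joint_positions"].round(2),"rel rack slot mm",(Q.inv().apply(C0[:3,3]-RK)*1e3).round(1),"up",C0[:3,2].round(3))
    for h in map(float,sys.argv[1:]):
        t=place(RK+[0,0,h],RY+180,X);rows(t[:3,3],t[:3,:3])
E
python3 - <<'E'
from ln import *
R=Ro.from_euler("z",YW+180,degrees=True).as_matrix()
X=np.linalg.inv(Tm(SL-[0,0,.025],R))@np.load("Tg3.npy");print(X.round(3).tolist())
X=Tm([0,X[1,3],X[2,3]],down(180));np.save("X3.npy",X)
T=cur()[0];P,E=casswire(T@np.linalg.inv(X));u=proj("side",np.array(P));print(u.round(1).tolist())
im=bot.get_image("side")["img"];g=cv2.cvtColor(im,cv2.COLOR_RGB2GRAY);x0=int(u[:,0].min())-10
print(x0)
for r in range(int(u[:,1].min())-2,int(u[:,1].max())+6,2): print(r,"".join(" .:-=+*#%@"[min(9,int(v)//24)] for v in g[r,x0:x0+46]))
E
python3 rk.py .11
```

```text
[[-0.002, -1.0, 0.0, -0.0], [-1.0, 0.002, -0.003, -0.004], [0.003, -0.0, -1.0, 0.07], [0.0, 0.0, 0.0, 1.0]]
[[338.4, 203.2], [318.7, 184.7], [318.6, 160.5], [324.4, 165.4], [324.5, 153.4], [339.4, 165.3], [341.7, 202.4], [321.9, 184.0], [321.9, 159.9], [327.7, 164.7], [327.8, 152.7], [342.8, 164.5]]
308
150 :::=+------------.:::::::.....:...::.:::::::.-
152 ::----:::::..::::.::::::::......:::::::::::.:%
154 ::::::::::......................::::::::::.:%@
156 .::::::..=%%*+-.....:-+=.....::::::::::::..#@@
158 :.::::.=##+**+-...::..:=++:..:::::::::::..*@@@
160 :::::..:*%#+++=...:::.:=++++=:..::::::::.*@@@@
162 ::::::.:=++*%@% ..::..-====++++:.:::::::::::::
164 ::::::..=**+=+*:..:::.-======****+:.:::::::::.
166 .::::::.=**+===:..:::.:-=====+++*##+.:::::::::
168 #-.::::.-+*+=--:...:..:-=====+++++*+.:::::::::
170 #-.::::.:=*+=---...::.:=+++==+++++*+.:::::::::
172 +-.::::.:=*+=---=-....:=+++=+++++++=.:::::::::
174 =:.::::..=*+=----------======++++++=.:::::::::
176 =:.:::::.=*+=------------====++++++=..::::::::
178 =:::::::.-++=---------------==+++++=..::::::::
180 =:.:::::.:+*=-------------
[... 245 characters left out ...]
=++=----------+++*+:::::::::::
192 ------..:::::::..:====--------=++*+:::::::::::
194 ----:.::::::::::::::====------=++*+.::::::::::
196 --:.::::::::::::::::::-====--==++*+.::::::::::
198 ..::::::::::.:::::::::::-======++*+.::::::::::
200 ::::::::::::::::::::::::::-====+++=.::::::::::
202 ::::::::::::::::::::::::::::-=++*+=.::::::::::
204 ::::::::::::::::::::::::::::::-=-:::::::::::::
206 ::::::::::::::::::::::::::::::::::::::::::::::
208 :.::::::::::........::::::::::::::::.....=#@@@
29.0 [-0.7 -0.1 -3.7] [-0.01 -0.14  0.04] [ 0.6   0.54 -0.95  1.8   0.5   1.06  0.35] rel rack slot mm [  20.3 -331.1  116.5] up [-0.    -0.002  1.   ]
n 8 row mm [38.6, 19.1, 0.8] rot [0.0001, -0.0002, 0.1132]
```

The held cassette's outline agrees with the model (bottom edge through (324,190) and (332,198), right edge col 343): level. Now across to the rack's far slot.

Call:
{"fn": "step_arm", "kwargs": {"plan": [5, 38.6, 19.1, 0, 0, 0, 0.113, 5, 38.6, 19.1, 0, 0, 0, 0.113, 5, 38.6, 19.1, 0, 0, 0, 0.113, 5, 38.6, 19.1, 0, 0, 0, 0.113, 5, 38.6, 19.1, 0, 0, 0, 0.113, 5, 38.6, 19.1, 0, 0, 0, 0.113, 5, 38.6, 19.1, 0, 0, 0, 0.113, 5, 38.6, 19.1, 0, 0, 0, 0.113]}}

```text
clock: 29.8
ee_pos: [0.526, 0.3485, 0.2229]
ee_rot: [0.712, 0.702, -0.002, -0.002]
ft_force: [0.6, 0.8, -2.5]
opening: 0.111
gripper_force: 40.0
```

Call:
{"fn": "step_arm", "kwargs": {"plan": [5, 0, 0, 0, 0, 0, 0, 5, 0, 0, 0, 0, 0, 0]}}

```text
clock: 30.0
ee_pos: [0.526, 0.3477, 0.2228]
ee_rot: [0.71, 0.704, -0.002, -0.002]
ft_force: [-1.1, -1.8, -2.1]
opening: 0.111
gripper_force: 40.0
```

```bash
python3 rk.py .11 .03
```

```text
30.0 [-1.1 -1.8 -2.1] [-0.15 -0.09 -0.09] [-0.17  0.63 -0.72  1.57  0.44  1.12 -1.  ] rel rack slot mm [-2.800e+00 -1.000e-01  1.131e+02] up [0.006 0.    1.   ]
n 1 row mm [0.1, 2.4, 3.1] rot [-0.0063, 0.0002, 0.0047]
n 2 row mm [0.1, 1.4, 41.5] rot [-0.0031, 0.0001, 0.0024]
```

Call:
{"fn": "step_arm", "kwargs": {"plan": [5, 0, 2.8, 20, -0.006, 0, 0.005, 5, 0, 0, 35, 0, 0, 0, 5, 0, 0, 28, 0, 0, 0, 5, 0, 0, 0, 0, 0, 0, 5, 0, 0, 0, 0, 0, 0]}}

```text
clock: 30.5
ee_pos: [0.5303, 0.346, 0.1416]
ee_rot: [0.713, 0.701, 0.001, 0.0]
ft_force: [1.0, 0.7, -1.6]
opening: 0.106
gripper_force: 40.0
```

```bash
python3 rk.py .01 -.01
python3 - <<'E'
from rk import *
X=np.load("X3.npy");T=cur()[0];C0=T@np.linalg.inv(X);P,E=casswire(C0)
im=bot.get_image("top")["img"];g=cv2.cvtColor(im,cv2.COLOR_RGB2GRAY)
u=proj("top",np.array(P));print(u.round(1).tolist())
S=[RK+[a,b,0] for a in(-.0095,.0095) for b in(.067,-.067)];print(proj("top",np.array(S)).round(1).tolist())
for r in range(232,252): print(r,"".join(" .:-=+*#%@"[min(9,int(v)//24)] for v in g[r,230:300]))
E
```

```text
30.5 [ 1.   0.7 -1.6] [ 0.04 -0.1  -0.05] [-0.2   0.72 -0.67  1.63  0.52  0.97 -1.06] rel rack slot mm [ 1.9 -1.8 31.9] up [-0.001 -0.     1.   ]
n 1 row mm [1.8, -1.9, 21.9] rot [0.0015, -0.0004, -0.0039]
n 1 row mm [1.8, -1.9, 41.9] rot [0.0015, -0.0004, -0.0039]
[[242.0, 237.9], [285.2, 239.4], [283.2, 234.5], [269.5, 234.1], [268.1, 231.6], [235.0, 230.5], [241.8, 241.5], [285.1, 242.9], [283.1, 238.3], [269.3, 237.9], [267.9, 235.5], [234.8, 234.4]]
[[240.5, 245.8], [287.7, 246.6], [240.7, 239.2], [287.8, 240.0]]
232 ....::::::-=+**+-----------------------------=========================
233 ....:::::::-=+++=-::--------------------------===-====================
234 ...:-:.::::::-=++--::---:-------------------------====================
235 ...:-:...::::::-=--:-:------------------------------==-===============
236 ......::..::::::---:::::::---------------------------=================
237 .......::..:::::::::::::::-:----------------------=----===-===========
238 ......:......:::::::::::::::-::-:----------------------=--============
239 ........:........:::::::::::--::---------------
[... 223 characters left out ...]
--------------------=====
243 .....:----::............:::::::::::--:::-----------------------=---===
244 .....:-==-:.:... ..........:...:::::::::-::--------------------------=
245 .....:-===-:-:..................::::::::::::--------------------------
246 .....:-===-==::..........:::::::::::::::::::--------------------------
247 .....:-====++-:::::::::::::::::::----::::::-:::-----------------------
248  ....:-====++-::::----:::::::::::--===-:::::::------------------------
249 .....:-==-=++-:::============-:::--=====-::::::::-----:---------------
250 .....-=====++-::-++==========-:::--======--::::::::----:--------------
251 .....-===++++-::-++==========-:::==========--:::::::::----------------
```

Call:
{"fn": "step_arm", "kwargs": {"plan": [5, 1.8, -1.9, 14, 0, 0, -0.004, 5, 0, 0, 8, 0, 0, 0, 5, 0, 0, 0, 0, 0, 0, 5, 0, 0, 0, 0, 0, 0]}}

```text
clock: 30.95
ee_pos: [0.5284, 0.3493, 0.1197]
ee_rot: [0.711, 0.703, 0.001, 0.0]
ft_force: [-0.5, -0.0, -2.6]
opening: 0.112
gripper_force: 40.0
```

```bash
python3 rk.py -.01
```

```text
30.95 [-0.5 -0.  -2.6] [-0.01 -0.1   0.  ] [-0.21  0.75 -0.66  1.64  0.54  0.94 -1.07] rel rack slot mm [ 0.1  1.7 10. ] up [-0.003 -0.002  1.   ]
n 1 row mm [-1.6, -0.0, 20.0] rot [0.0025, -0.0016, 0.0012]
```

Call:
{"fn": "step_arm", "kwargs": {"plan": [5, -1.5, 0, 4, 0.002, -0.002, 0, 5, 0, 0, 4, 0, 0, 0, 5, 0, 0, 0, 0, 0, 0]}}

```text
clock: 31.25
ee_pos: [0.5284, 0.3475, 0.1112]
ee_rot: [0.711, 0.703, -0.0, 0.0]
ft_force: [-0.2, -1.1, -2.0]
opening: 0.11
gripper_force: 40.0
```

Call:
{"fn": "step_arm", "kwargs": {"plan": [5, 0, 0, 4, 0, 0, 0, 5, 0, 0, 0, 0, 0, 0]}}

```text
clock: 31.45
ee_pos: [0.5283, 0.3477, 0.1073]
ee_rot: [0.711, 0.703, -0.0, 0.0]
ft_force: [-0.6, 0.4, -2.4]
opening: 0.109
gripper_force: 40.0
```

Call:
{"fn": "step_arm", "kwargs": {"plan": [5, 0, 0, 4, 0, 0, 0, 5, 0, 0, 0, 0, 0, 0]}}

```text
clock: 31.65
ee_pos: [0.5283, 0.3476, 0.1033]
ee_rot: [0.711, 0.703, -0.0, 0.0]
ft_force: [0.6, 0.1, -2.3]
opening: 0.113
gripper_force: 40.0
```

```bash
python3 rk.py -.025
```

```text
31.65 [ 0.6  0.1 -2.3] [-0.03 -0.06  0.03] [-0.22  0.77 -0.64  1.65  0.55  0.92 -1.08] rel rack slot mm [-0.1 -0.2 -6.4] up [-0.     0.001  1.   ]
n 1 row mm [0.2, 0.1, 18.6] rot [0.0002, 0.0007, 0.0011]
```

It enters freely. Continue to the floor.

Call:
{"fn": "step_arm", "kwargs": {"plan": [5, 0, 0, 5, 0, 0, 0, 5, 0, 0, 5, 0, 0, 0, 5, 0, 0, 0, 0, 0, 0]}}

```text
clock: 31.95
ee_pos: [0.5281, 0.3474, 0.0928]
ee_rot: [0.711, 0.703, -0.001, 0.0]
ft_force: [0.0, -0.4, -3.3]
opening: 0.104
gripper_force: 40.0
```

Call:
{"fn": "step_arm", "kwargs": {"plan": [5, 0, 0, 4, 0, 0, 0, 5, 0, 0, 2, 0, 0, 0, 5, 0, 0, 0, 0, 0, 0]}}

```text
clock: 32.25
ee_pos: [0.5284, 0.3477, 0.0875]
ee_rot: [0.711, 0.703, -0.0, 0.0]
ft_force: [-0.3, 0.5, -2.1]
opening: 0.108
gripper_force: 40.0
```

Call:
{"fn": "step_arm", "kwargs": {"plan": [5, 0, 0, 1.5, 0, 0, 0, 5, 0, 0, 0, 0, 0, 0]}}

```text
clock: 32.45
ee_pos: [0.5285, 0.3478, 0.0862]
ee_rot: [0.711, 0.703, 0.0, 0.0]
ft_force: [0.3, 0.1, -1.6]
opening: 0.109
gripper_force: 40.0
```

Call:
{"fn": "step_arm", "kwargs": {"plan": [5, 0, 0, 1.5, 0, 0, 0, 5, 0, 0, 0, 0, 0, 0]}}

```text
clock: 32.65
ee_pos: [0.5287, 0.3479, 0.0849]
ee_rot: [0.711, 0.703, 0.0, 0.0]
ft_force: [-0.1, 0.3, -2.5]
opening: 0.107
gripper_force: 40.0
```

```bash
python3 rk.py -.025
```

```text
32.65 [-0.1  0.3 -2.5] [ 0.02 -0.13 -0.  ] [-0.23  0.79 -0.63  1.66  0.57  0.89 -1.1 ] rel rack slot mm [  0.3   0.2 -24.8] up [-0.001 -0.     1.   ]
n 1 row mm [-0.2, -0.2, 0.2] rot [0.001, -0.0, 0.001]
```

Call:
{"fn": "step_arm", "kwargs": {"plan": [5, 0, 0, 1, 0, 0, 0, 5, 0, 0, 0, 0, 0, 0]}}

```text
clock: 32.85
ee_pos: [0.5289, 0.3478, 0.0847]
ee_rot: [0.711, 0.703, 0.0, 0.001]
ft_force: [-0.6, -1.9, 3.3]
opening: 0.111
gripper_force: 40.0
```

Call:
{"fn": "step_arm", "kwargs": {"plan": [5, 0, 0, 1, 0, 0, 0, 5, 0, 0, 0, 0, 0, 0]}}

```text
clock: 33.05
ee_pos: [0.5291, 0.3478, 0.0847]
ee_rot: [0.711, 0.703, 0.0, 0.001]
ft_force: [-2.4, -3.9, 12.6]
opening: 0.11
gripper_force: 40.0
```

Call:
{"fn": "step_arm", "kwargs": {"plan": [5, 0, 0, 1, 0, 0, 0, 5, 0, 0, 0, 0, 0, 0]}}

```text
clock: 33.25
ee_pos: [0.5293, 0.3479, 0.0847]
ee_rot: [0.711, 0.703, 0.001, 0.001]
ft_force: [-5.2, -6.8, 19.7]
opening: 0.109
gripper_force: 40.1
```

Home at z = 0.0847, exactly the expected height. Ease off, open, retract.

Call:
{"fn": "step_arm", "kwargs": {"plan": [5, 0, 0, -2.6, 0, 0, 0, 30, 0, 0, 0, 0, 0, 0, 30, 0, 0, 0, 0, 0, 0, 30, 0, 0, 0, 0, 0, 0, 30, 0, 0, 0, 0, 0, 0, 30, 0, 0, 0, 0, 0, 0]}}

```text
clock: 33.85
ee_pos: [0.5285, 0.3479, 0.0843]
ee_rot: [0.711, 0.703, 0.0, 0.0]
ft_force: [0.5, 1.0, 0.2]
opening: 0.344
gripper_force: 0.0
```

Call:
{"fn": "step_arm", "kwargs": {"plan": [30, 0, 0, -20, 0, 0, 0, 30, 0, 0, -40, 0, 0, 0, 30, 0, 0, -40, 0, 0, 0, 30, 0, 0, -40, 0, 0, 0, 30, 0, -40, -20, 0, 0, 0, 30, 0, -40, 0, 0, 0, 0, 30, 0, -40, 0, 0, 0, 0, 30, 0, 0, 0, 0, 0, 0]}}

```text
clock: 34.65
ee_pos: [0.403, 0.3501, 0.2447]
ee_rot: [0.709, 0.706, -0.001, 0.0]
ft_force: [0.3, -0.1, -0.2]
opening: 0.341
gripper_force: 0.0
```

Run:
```python
from rk import *
T,s=cur();print(s["clock"],T[:3,3].round(3),s["opening"]*88.1,s["ft_force"].round(1))
P,E=casswire(Tm(RK-[0,0,.025],Ro.from_euler("z",RY+180,degrees=True).as_matrix()));u=proj("side",np.array(P));print(u.round(1).tolist())
im=bot.get_image("side")["img"];g=cv2.cvtColor(im,cv2.COLOR_RGB2GRAY)
x0=int(u[:,0].min())-8
print(x0)
for r in range(int(u[:,1].min())-4,int(u[:,1].max())+4,2): print(r,"".join(" .:-=+*#%@"[min(9,int(v)//24)] for v in g[r,x0:x0+60]))
# moved things check
for n in("side","top"):
    a=bot.get_image(n)["img"].astype(int);b=np.load(n+"0.npz")["img"].astype(int)
    m=(np.abs(a-b).max(2)>60).astype(np.uint8);k,l,st,ce=cv2.connectedComponentsWithStats(m)
    print(n,[st[i].tolist() for i in range(1,k) if st[i,4]>25])
```

```text
34.65 [0.403 0.35  0.245] 30.070778356548317 [ 0.3 -0.1 -0.2]
[[264.7, 323.9], [290.2, 292.5], [288.8, 268.9], [281.2, 277.5], [280.4, 265.6], [260.7, 287.3], [268.5, 325.3], [293.7, 293.7], [292.4, 270.0], [285.0, 278.7], [284.2, 266.8], [264.7, 288.6]]
252
261 ==:..................................:..........:.......:...
263 ==:.........................:...............:.........:.....
265 ==:...........................................:..........=##
267 ==:.......................=##-:...:.......:....:.......=%@@@
269 =--.....................:#@@@@*-...............:.....:#@@@@#
271 --:................... #@@@@#=+=..-%@@@#............+%@@@%+=
273 --.................. +%@@@%+==+--%@@@%*=:.........=%@@@%*==+
275 :..................-#@@@%*=====*%@@%*=+=:....... #@@@@#===++
277 .................-%@@@%*===++==*%@#=====:......-%@@@%*==++++
279 ...:.:...:.....:#@@@@#====+++==**+==--==:....:#@@@@#===+++++
281 ....::.:.::..:#@@@%#===+++++=++++=----==-:. +%@@@%+==+++++++
283 ......:::.. +%@@@%+==++++++++++=------==++*%@@@%*===+++++++=
285 ..........-#@@@%*===+++++++++==--------==#@@@@#===+++++++
[... 1638 characters left out ...]
, [273, 179, 41, 32, 682], [375, 180, 11, 12, 43], [364, 188, 30, 15, 201], [302, 203, 69, 46, 974], [259, 267, 33, 40, 580], [398, 365, 50, 43, 389], [234, 432, 12, 17, 28], [212, 453, 28, 27, 424]]
top [[206, 228, 11, 13, 61], [188, 231, 50, 73, 1827], [236, 235, 26, 6, 105], [270, 239, 15, 7, 69], [494, 249, 36, 11, 110], [476, 253, 36, 22, 494], [236, 257, 46, 6, 194], [529, 257, 14, 13, 99], [240, 271, 137, 83, 4232], [111, 277, 22, 19, 200], [241, 283, 44, 5, 164], [105, 301, 17, 17, 157], [148, 304, 14, 18, 84], [225, 315, 15, 5, 50], [374, 321, 99, 80, 4814], [467, 348, 74, 64, 1208], [206, 363, 33, 21, 173], [439, 368, 91, 112, 5023], [391, 398, 34, 39, 591], [455, 442, 27, 20, 52]]
```

```bash
python3 -c "
from station import bot
print(bot.sign_off())"
```

```text
the job is handed in; nothing more can be done
None
```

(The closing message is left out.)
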